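# Isolate the engraver and pin the cherry blocks into its yokes

## Robot

A 6-joint arm with a two-finger parallel gripper is mounted at the origin on the work surface. World frame = base frame: x ahead of the robot, y to its left, z up, the work surface at z = 0. Lengths are in m, angles in rad, forces in N, time in s.
With the tool pointing down it reaches from about 0.275 to 0.825 m from the base axis. Payload 5.2 kg.
Tool frame: the origin (TCP) lies at the very end of the fingers, on their centre line; the grasp point (between the pads) lies 19 mm behind it; z points along the fingers, x is the direction in which the jaws open and shut, and the axes are right-handed (so a half turn about z gives the same grasp; the last joint's range is limited). The gripper opens to 93 mm and grips with 3 to 60 N. Pads are 15 mm wide; open, the fingers measure 128 mm over their backs; the gripper's body (75 mm by 188 mm) begins 65 mm behind the grasp point.
Start: joints at [-1.445, 0.259, 1.535, -0, 1.348, -0.203], TCP at [0.178, -0.521, 0.219] pointing down, gripper open.
Joint ranges: [-3.14, 3.14], [-0.91, 2.08], [0.19, 2.58], [-1.22, 4.36], [0.22, 2.71], [-3.12, 3.12]. Speed limits (rad/s): [2.57, 2.57, 3.14, 3.14, 3.14, 3.14].

## Interface

Orientations are given as [roll, pitch, yaw] about the fixed x, y, z axes, in that order (R = Rz(yaw) Ry(pitch) Rx(roll)).
In Python, from plant import bot gives the robot as it stands. The module is installed in compiled form; this text tells all that it offers.
- The arm moves only by the shell command python3 -m inch 'ROWS' [FORCE]. ROWS is JSON, one flat list of numbers, 5 for each row, row after row: the shift along the tool's x, y, z in m, then the turn about the tool's z in rad, then the opening, from 0 (shut) to 1 (fully open). In form: [dx, dy, dz, twist, hand, dx, dy, dz, twist, hand, ...]. A call has exactly 8 rows; each row shifts and turns the commanded pose from where the row before left it, along the tool's axes as they then stand; what a row does not reach is not made up. A row lasts 1/10 s, in which the tool goes at most 50 mm and 8.59 degrees, less where a joint would pass 70% of its speed; a pose out of reach is approached as far as the arm can. A call is refused whole if a number of a shift passes 0.05 or a number of a turn 0.15, either way. A call with a gripper value outside its range is refused whole. The fingers move at their own pace and stop on an object; FORCE is the grip in N (left out, the last holds). Time passes only in rows, so rows that do not move let the fingers close, or fill a call up. It gives the time, the measured TCP pose, the force and the opening at its end, in the units of the state.
- bot.sense(): the state, without advancing time (a new reading comes with each control period).
- bot.read_camera(name): name is "scene" or "side" or "wrist"; returns the picture (384x512x3 uint8, red, green, blue); there is no depth.
- bot.camera_params(name): a dict with "vertical_fov" (degrees; the focal length in pixels is half the picture's height over the tangent of half this angle, whatever the lens; pixels are square), "cx", "cy" (the principal point, pixels), "dist_coeffs" ([k1, k2, p1, p2, k3] as OpenCV has them; the pictures are not rectified), "R" (3x3) and "t" (3): a world point X has camera coordinates R X + t; the wrist camera has in their place "hand_eye" (4x4, takes a point from camera to tool coordinates, whose origin is the TCP and whose axes are the tool frame's). Camera axes: x right, y down, z forward; pixel columns grow to the right and rows downward; lengths in m; the calibration is good to about 2 mm. A picture is of the moment at which its call begins: read the wrist's pose just before it. camera_params takes no time and is no camera call.
- bot.hand_in(): hands the job in, once; it reports no verdict.
The state is a dict: "time_s": time; "joints": joint angles; "qd": joint speeds; "tau": joint torques, N m; "tool_pos": TCP position; "tool_rot": TCP orientation; "wrist_force": force on the tool from outside, world axes, zero at the start; "wrist_torque": the same for the moment, N m; "opening": opening from 0.0 (shut) to 1.0 (fully open).
Only numpy, scipy, OpenCV 4.12 (cv2) and the standard library are available. Lean on these libraries where they do the work, as an engineer would, in place of code of your own. Each camera call takes 0.05 s, during which the arm holds its last target. There are 200 camera calls.

## Task

Make the bench engraver safe, then load it: first turn the rotary handle on the isolator box clockwise fully to off, and after that swing the box's lockout hasp fully out. Then slide the brass tab of every tabbed cherry block on the table into a yoke of the engraver, one block to a yoke, and drop a pin from the rack down through the upper ear, the tab's eye and the lower ear until its collar sits on the ear. Leave the other things on the table as they are.

Things in the scene. Friction and masses are not known exactly. Their poses are not given: they have to be found in the camera images.
- engraver: small bench engraving machine: a dark steel beam 290 mm wide and 50 mm high whose front (the machine's own -x side) carries three steel yokes 115 mm apart, a low grey bed and a low gantry (130 mm high) behind it. It is fixed. Origin on the table under the middle yoke's hole; own x points away from the yokes into the machine, so tabs enter along its +x; z up
- isolator: grey isolator box, 150 (own x) x 120 (own y) x 55 mm high, fixed; carries a black rotary handle towards its +x end and a steel lockout hasp at its -x end. Origin: centre of the underside. It may stand on the left or on the right of the table
- handle (a joint): rotary isolator handle: black bar 80 long, 14 wide, 26 mm high, on a 52 mm disc; upright axis. 0 = on, bar along the box's x; grows clockwise seen from above; 1.57 = off (stop), bar across the box. Friction 0.08 N m, stays where it is left. Starts near 0
- handle_grip (a point): point on the handle's axis, 81 mm above the table; the bar reaches from the disc's top (65 mm) to 91 mm above the table; turns with the handle: its x axis runs along the bar
- hasp (a joint): lockout hasp: flat steel tongue 18 wide, 5 thick, swinging about an upright pivot. 0 = folded, lying across the box's -x end (peg towards the box's -y); grows clockwise seen from above; 1.57 = fully swung out (stop), sticking out beyond the box's -x end. Friction 0.05 N m, stays where it is left. Starts near 0
- hasp_peg (a point): centre of the upright round peg on the hasp's free end: 12 mm diameter, 30 mm long (62 to 92 mm above the table, this point at 79), 66 mm from the pivot axis
- hasp_hinge (a point): pivot axis of the hasp, at the height of point hasp_peg; fixed to the box
- yoke0 (a point): yoke 0 (0 at the engraver's +y end, 1 middle, 2 -y end): centre of the hole at the upper ear's top face, 45 mm above the table; axes as the engraver's. Two level ears 36 wide, 8 thick, lower 15 to 23, upper 37 to 45 mm above the table, gap 14; upright 15 mm through holes, 14 mm behind the ears' open front edge, 16 mm before the beam; open below
- yoke1 (a point): yoke 1 (0 at the engraver's +y end, 1 middle, 2 -y end): centre of the hole at the upper ear's top face, 45 mm above the table; axes as the engraver's. Two level ears 36 wide, 8 thick, lower 15 to 23, upper 37 to 45 mm above the table, gap 14; upright 15 mm through holes, 14 mm behind the ears' open front edge, 16 mm before the beam; open below
- yoke2 (a point): yoke 2 (0 at the engraver's +y end, 1 middle, 2 -y end): centre of the hole at the upper ear's top face, 45 mm above the table; axes as the engraver's. Two level ears 36 wide, 8 thick, lower 15 to 23, upper 37 to 45 mm above the table, gap 14; upright 15 mm through holes, 14 mm behind the ears' open front edge, 16 mm before the beam; open below
- block0: cherry block 90 (own x) x 46 (own y) x 44 mm high, about 0.16 kg, with a level brass tab on its +x face: 30 long, 34 wide, 8 thick, 26 to 34 mm above the underside. Origin: centre of the wood's underside. All blocks are alike, any block fits any yoke; two or three are there (None from the start: absent)
- block0_eye (a point): centre of the 18 mm upright hole in block 0's tab: 61 mm ahead (+x) of the block's origin, 30 mm up, 16 mm from the wood and 14 mm from the tab's end
- block1: cherry block 90 (own x) x 46 (own y) x 44 mm high, about 0.16 kg, with a level brass tab on its +x face: 30 long, 34 wide, 8 thick, 26 to 34 mm above the underside. Origin: centre of the wood's underside. All blocks are alike, any block fits any yoke; two or three are there (None from the start: absent)
- block1_eye (a point): centre of the 18 mm upright hole in block 1's tab: 61 mm ahead (+x) of the block's origin, 30 mm up, 16 mm from the wood and 14 mm from the tab's end
- block2: cherry block 90 (own x) x 46 (own y) x 44 mm high, about 0.16 kg, with a level brass tab on its +x face: 30 long, 34 wide, 8 thick, 26 to 34 mm above the underside. Origin: centre of the wood's underside. All blocks are alike, any block fits any yoke; two or three are there (None from the start: absent)
- block2_eye (a point): centre of the 18 mm upright hole in block 2's tab: 61 mm ahead (+x) of the block's origin, 30 mm up, 16 mm from the wood and 14 mm from the tab's end
- pin0: steel pin 85 mm long, 90 g: shank 12 mm diameter, 38 long, chamfered tip; collar 24 diameter (38 to 43 mm above the tip); round grip 16 diameter above it. Origin at the tip, z along the pin. Four alike, the rest spare, stand 46 mm apart in a row in a fixed pale wooden rack 190 x 60 x 40 mm high, across the table from the isolator; collar on the rack's top, tip 2 mm above the table
- pin1: steel pin 85 mm long, 90 g: shank 12 mm diameter, 38 long, chamfered tip; collar 24 diameter (38 to 43 mm above the tip); round grip 16 diameter above it. Origin at the tip, z along the pin. Four alike, the rest spare, stand 46 mm apart in a row in a fixed pale wooden rack 190 x 60 x 40 mm high, across the table from the isolator; collar on the rack's top, tip 2 mm above the table
- pin2: steel pin 85 mm long, 90 g: shank 12 mm diameter, 38 long, chamfered tip; collar 24 diameter (38 to 43 mm above the tip); round grip 16 diameter above it. Origin at the tip, z along the pin. Four alike, the rest spare, stand 46 mm apart in a row in a fixed pale wooden rack 190 x 60 x 40 mm high, across the table from the isolator; collar on the rack's top, tip 2 mm above the table
- pin3: steel pin 85 mm long, 90 g: shank 12 mm diameter, 38 long, chamfered tip; collar 24 diameter (38 to 43 mm above the tip); round grip 16 diameter above it. Origin at the tip, z along the pin. Four alike, the rest spare, stand 46 mm apart in a row in a fixed pale wooden rack 190 x 60 x 40 mm high, across the table from the isolator; collar on the rack's top, tip 2 mm above the table
- whetstone: dark grey whetstone 50 x 180 x 26 mm; bystander, origin under its centre
- brush_rest: round celadon porcelain brush rest, 64 mm diameter, 18 mm high; bystander, origin under its centre
- brush_cup: bamboo brush cup 64 mm diameter, 100 mm high, with brushes up to 200 mm; bystander, origin under its centre
- carved_block: half-carved mountain cherry block 100 x 150 x 24 mm without a tab; bystander, origin under its centre
Mind the look-alikes: they are no part of the job. Leave any blue look-alike of the block1 alone.

How it is judged:
By the outcome, as a careful person would: the job done as asked, in the order asked, and still so for the second after the job is handed in, with the robot touching nothing.
Of block0, block1, block2 only 2 to 3 are there at a start; the rules pass over those that are not, and their reading is None.
At some moment in a run one of block0, block1, block2 may be knocked a few centimetres aside while the robot is not near it.
It also fails if it takes over 210 s, if anything falls off the work surface, if the arm or the gripper's body presses on something with over 40 N, if the wrist force passes 120 N, or if a joint passes its speed limit or range.

## Working session

There is one attempt and no reset: what is moved stays moved. The work goes in short steps, Python scripts to look and compute and a shell command to move; the robot and the scene stay as the last step left them, time stands still between calls to the robot, and variables do not carry over. Pictures are saved under pics/ and viewed, about 12 in all and at most 16, crops included, and the job is handed in when it is done.

```bash
mkdir -p pics; python3 - <<'E'
from plant import bot
import cv2,numpy as np
np.set_printoptions(precision=4,suppress=True)
s=bot.sense();print(s)
for n in("scene","side","wrist"):
    im=bot.read_camera(n);cv2.imwrite(f"pics/{n}0.png",im[:,:,::-1]);print(n,bot.camera_params(n))
a=cv2.imread("pics/scene0.png");cv2.imwrite("pics/a.png",cv2.resize(a,(800,600),interpolation=cv2.INTER_CUBIC))
a=cv2.imread("pics/side0.png");cv2.imwrite("pics/b.png",cv2.resize(a,(800,600),interpolation=cv2.INTER_CUBIC))
E
```

```text
{'time_s': 0.0, 'joints': array([-1.4448,  0.2593,  1.5361, -0.    ,  1.348 , -0.2028]), 'qd': array([-0.0004, -0.0002,  0.0005, -0.0009, -0.0013,  0.0011]), 'tau': array([  0.0002, -43.7304, -28.3999,   0.072 ,   0.0416,  -0.0002]), 'tool_pos': array([ 0.1776, -0.52  ,  0.2178]), 'tool_rot': array([-3.1412,  0.0018, -1.242 ]), 'wrist_force': array([-0.6352, -0.8522, -0.4434]), 'wrist_torque': array([0.0291, 0.0152, 0.0423]), 'opening': 1.0001600530048294}
scene {'vertical_fov': 42.47241815814526, 'cx': 260.8380353869694, 'cy': 192.1357871300613, 'dist_coeffs': array([-0.1838,  0.    ,  0.    ,  0.    ,  0.    ]), 'R': array([[-0.0954,  0.9953, -0.0139],
       [ 0.7676,  0.0647, -0.6377],
       [-0.6338, -0.0716, -0.7702]]), 't': array([ 0.0186, -0.272 ,  1.6812])}
side {'vertical_fov': 47.983173915036524, 'cx': 256.31468527909465, 'cy': 195.2084243902061, 'dist_coeffs': array([0.0165, 0.    , 0.    , 0.    , 0.    ]), 'R': array([[ 0.9701, -0.2428,  0.0073],
       [-0.1684, -0.6939, -0.7   ],
       [ 0.175 ,  0.6779, -0.7141]]), 't': array([-0.4203,  0.1266,  1.2011])}
wrist {'vertical_fov': 64.27679374028348, 'cx': 260.282204120365, 'cy': 187.6781410619356, 'dist_coeffs': array([-0.0148,  0.    ,  0.    ,  0.    ,  0.    ]), 'hand_eye': array([[ 1.    , -0.0011, -0.0007, -0.0013],
       [ 0.0012,  0.9699,  0.2436, -0.0674],
       [ 0.0004, -0.2436,  0.9699, -0.1651],
       [ 0.    ,  0.    ,  0.    ,  1.    ]])}
```

View pics/a.png

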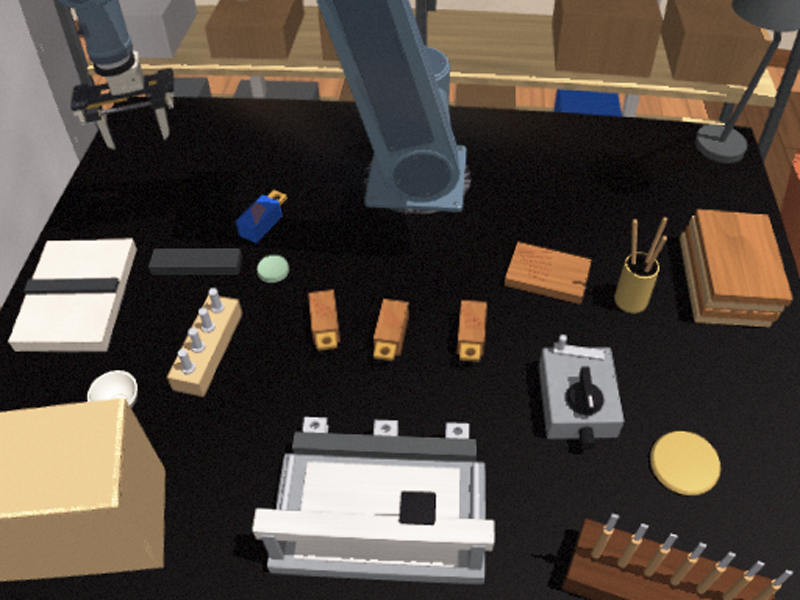

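View pics/b.png

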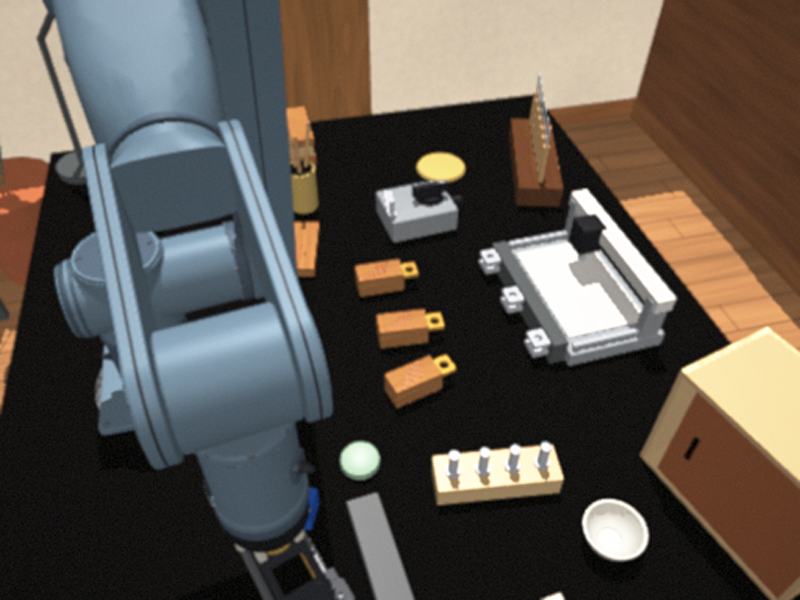

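Both views show three tabbed cherry blocks, eyes at scene pixels (326,341), (385,351) and (470,352). The look-alikes are the blue block (262,215) and the carved block without a tab (548,272). Neither is part of the job. The isolator is at (582,393), the rack at (205,343), and the yokes at (315,424), (386,428) and (457,431).

```bash
cat > h.py <<'E'
from plant import bot
import cv2,numpy as np
from scipy.spatial.transform import Rotation as Ro
np.set_printoptions(precision=4,suppress=True)
def cam(n,s=None):
    p=bot.camera_params(n);f=192/np.tan(np.radians(p["vertical_fov"]/2))
    K=np.array([[f,0,p["cx"]],[0,f,p["cy"]],[0,0,1]])
    if n=="wrist":
        T=np.eye(4);T[:3,:3]=Ro.from_euler("xyz",s["tool_rot"]).as_matrix();T[:3,3]=s["tool_pos"]
        M=np.linalg.inv(T@p["hand_eye"]);R,t=M[:3,:3],M[:3,3]
    else: R,t=p["R"],p["t"]
    return K,np.array(p["dist_coeffs"]),R,t
def ray(c,uv):
    K,d,R,t=c;q=cv2.undistortPoints(np.array([[uv]],float),K,d)[0,0]
    return -R.T@t,R.T@np.array([q[0],q[1],1])
def onz(c,uv,z):
    o,v=ray(c,uv);return o+v*(z-o[2])/v[2]
def proj(c,X):
    K,d,R,t=c;return cv2.projectPoints(np.array(X,float).reshape(-1,3),cv2.Rodrigues(R)[0],t,K,d)[0][:,0]
def tri(cs,uvs):
    A=np.zeros((3,3));b=np.zeros(3)
    for c,uv in zip(cs,uvs):
        o,v=ray(c,uv);v=v/np.linalg.norm(v);P=np.eye(3)-np.outer(v,v);A+=P;b+=P@o
    return np.linalg.solve(A,b)
def shot(name,s=None):
    s=bot.sense();im=bot.read_camera("wrist")[:,:,::-1].copy()
    cv2.imwrite(f"pics/{name}.png",im);np.savez(f"pics/{name}.npz",pos=s["tool_pos"],rot=s["tool_rot"]);return s
def wcam(name):
    z=np.load(f"pics/{name}.npz");return cam("wrist",dict(tool_pos=z["pos"],tool_rot=z["rot"]))
def rel(X,yaw=None):
    s=bot.sense();R=Ro.from_euler("xyz",s["tool_rot"]).as_matrix()
    return R.T@(np.array(X)-s["tool_pos"])
E
python3 - <<'E'
from h import *
S,D=cam("scene"),cam("side");k=.64
P={"y0":(457,431,490,259,.045),"y1":(386,428,513,297,.045),"y2":(315,424,538,342,.045),
"eA":(470,352,409,270,.034),"eB":(385,351,434,321,.034),"eC":(326,341,445,366,.034),
"p0":(214,293,454,453,.087),"p1":(205,313,484,453,.087),"p2":(195,335,515,450,.087),"p3":(184,355,545,443,.087),"handle":(586,392,432,186,.091),"peg":(561,340,391,190,.092)}
for n,(a,b,c,d,z) in P.items():
    print(n,onz(S,(a*k,b*k),z)[:2],onz(D,(c*k,d*k),z)[:2],tri([S,D],[(a*k,b*k),(c*k,d*k)]))
for n,(a,b) in dict(c1=(543,352),c2=(610,350),c3=(622,430),c4=(548,438)).items(): print(n,onz(S,(a*k,b*k),.055))
for n,(a,b) in dict(A=(472,303),B=(394,302),C=(323,292)).items(): print(n,onz(S,(a*k,b*k),.044))
E
```

```text
y0 [0.6531 0.1238] [0.6474 0.1136] [0.6502 0.1228 0.0377]
y1 [0.6574 0.0103] [0.6538 0.0004] [0.6557 0.0082 0.0388]
y2 [ 0.6606 -0.1047] [ 0.6566 -0.1174] [ 0.6587 -0.1084  0.0371]
eA [0.4881 0.1373] [0.4836 0.1319] [0.4849 0.1372 0.0292]
eB [ 0.4984 -0.0098] [ 0.4937 -0.0145] [ 0.4951 -0.0104  0.0294]
eC [ 0.4859 -0.1159] [ 0.4826 -0.1225] [ 0.4834 -0.1176  0.029 ]
p0 [ 0.4371 -0.3223] [ 0.4327 -0.3247] [ 0.4339 -0.3233  0.0838]
p1 [ 0.4833 -0.3267] [ 0.4757 -0.3352] [ 0.4777 -0.3304  0.0792]
p2 [ 0.5321 -0.3316] [ 0.522  -0.3412] [ 0.5253 -0.3358  0.0775]
p3 [ 0.5751 -0.3394] [ 0.5699 -0.3405] [ 0.572  -0.3398  0.0839]
handle [0.5928 0.3245] [0.5825 0.3191] [0.5863 0.3271 0.0835]
peg [0.4931 0.2869] [0.4929 0.3243] [0.4929 0.2915 0.1061]
c1 [0.4931 0.2613 0.055 ]
c2 [0.4797 0.3774 0.055 ]
c3 [0.6373 0.387  0.055 ]
c4 [0.6603 0.2676 0.055 ]
A [0.3861 0.1359 0.044 ]
B [ 0.3956 -0.0048  0.044 ]
C [ 0.3829 -0.1374  0.044 ]
```

```bash
R='[-0.028,-0.026,-0.001,0,1,-0.028,-0.026,-0.001,0,1,-0.028,-0.026,-0.001,0,1,-0.028,-0.026,-0.001,0,1,-0.028,-0.026,-0.001,0,1,-0.028,-0.026,-0.001,0,1,-0.028,-0.026,-0.001,0,1,-0.028,-0.026,-0.001,0,1]' ; unset R
python3 -m inch '[-0.028,-0.026,-0.001,0,1,-0.028,-0.026,-0.001,0,1,-0.028,-0.026,-0.001,0,1,-0.028,-0.026,-0.001,0,1,-0.028,-0.026,-0.001,0,1,-0.028,-0.026,-0.001,0,1,-0.028,-0.026,-0.001,0,1,-0.028,-0.026,-0.001,0,1]'
python3 -m inch '[-0.028,-0.026,0,0,1,-0.028,-0.026,0,0,1,-0.028,-0.026,0,0,1,-0.028,-0.026,0,0,1,-0.028,-0.026,0,0,1,-0.028,-0.026,0,0,1,-0.028,-0.026,0,0,1,-0.028,-0.026,0,0,1]'
python3 -m inch '[-0.028,-0.026,0,0,1,-0.028,-0.026,0,0,1,-0.028,-0.026,0,0,1,-0.028,-0.026,0,0,1,-0.028,-0.026,0,0,1,-0.028,-0.026,0,0,1,-0.028,-0.026,0,0,1,-0.028,-0.026,0,0,1]'
python3 -m inch '[0,0,0,-0.12,1,0,0,0,-0.12,1,0,0,0,-0.12,1,0,0,0,-0.12,1,0,0,0,-0.12,1,0,0,0,-0.12,1,0,0,0,-0.12,1,0,0,0,-0.12,1]'
python3 -m inch '[0,0,0,-0.12,1,0,0,0,-0.12,1,0,0,0,-0.12,1,0,0,0,-0.12,1,0,0,0,-0.12,1,0,0,0,-0.12,1,0,0,0,-0.12,1,0,0,0,-0.12,1]'
python3 -m inch '[0,0,0,-0.12,1,0,0,0,-0.12,1,0,0,0,-0.12,1,0,0,0,-0.12,1,0,0,0,-0.12,1,0,0,0,-0.12,1,0,0,0,-0.12,1,0,0,0,-0.12,1]'
python3 - <<'E'
from h import *
s=shot("w1");print(s["joints"],s["tool_pos"],s["tool_rot"])
cv2.imwrite("pics/w1b.png",cv2.resize(cv2.imread("pics/w1.png"),(800,600),interpolation=cv2.INTER_CUBIC))
S=cam("scene")
print("cup",onz(S,(633*.64,300*.64),0),onz(S,(640*.64,262*.64),.1))
E
```

```text
time_s: 0.95
tool_pos: [0.3024, -0.2398, 0.2266]
tool_rot: [-3.141, 0.0, -1.243]
wrist_force: [0.8, 0.0, 0.2]
opening: 1.005
time_s: 1.75
tool_pos: [0.4269, 0.0395, 0.2266]
tool_rot: [3.142, -0.0, -1.242]
wrist_force: [0.2, -0.7, 0.4]
opening: 1.0
time_s: 2.55
tool_pos: [0.5514, 0.3185, 0.2262]
tool_rot: [3.141, -0.0, -1.242]
wrist_force: [0.4, -0.1, -0.5]
opening: 1.001
time_s: 3.35
tool_pos: [0.551, 0.3169, 0.2261]
tool_rot: [3.141, 0.001, -0.277]
wrist_force: [0.7, -0.2, 0.2]
opening: 1.002
time_s: 4.15
tool_pos: [0.551, 0.3169, 0.2262]
tool_rot: [-3.141, 0.001, 0.683]
wrist_force: [-0.3, 0.4, 0.1]
opening: 0.996
time_s: 4.95
tool_pos: [0.551, 0.3169, 0.2261]
tool_rot: [-3.141, 0.0, 1.643]
wrist_force: [-0.3, 0.0, -0.3]
opening: 0.999
[ 0.3467  0.4097  1.3008  0.      1.4321 -1.2963] [0.551  0.3169 0.2261] [-3.1406  0.0003  1.643 ]
cup [0.3165 0.4437 0.    ] [0.3104 0.4363 0.1   ]
```

View pics/w1b.png

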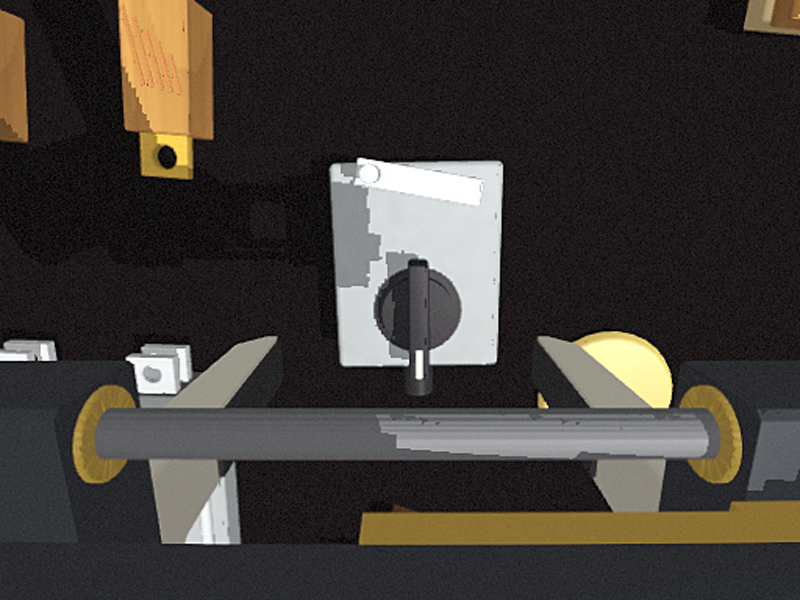

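The close view shows the black handle bar running from (418,262) to (419,392), the hasp peg at (368,174) and the tongue end near (482,192). It also shows a block's eye at (167,157) and yoke 0 at (153,373).

```bash
python3 - <<'E'
from h import *
C=wcam("w1");k=.64
for n,u,v,z in [("bar far",418,262,.091),("bar near",419,393,.091),("disc L",374,311,.065),("disc R",461,311,.065),("peg top",369,174,.092),("tongue end mid",481,192,.062),
 ("c1",331,164,.055),("c2",503,161,.055),("c3",498,364,.055),("c4",342,366,.055),("eyeA",167,157,.034),("y0",153,374,.045)]:
    print(n,onz(C,(u*k,v*k),z))
print("bar bottom?",onz(C,(419*k,310*k),.091))
E
```

```text
bar far [0.5378 0.3245 0.091 ]
bar near [0.6284 0.3322 0.091 ]
disc L [0.5799 0.297  0.065 ]
disc R [0.5755 0.3587 0.065 ]
peg top [0.4856 0.2906 0.092 ]
tongue end mid [0.4921 0.3644 0.062 ]
c1 [0.481  0.2616 0.055 ]
c2 [0.4707 0.3782 0.055 ]
c3 [0.6177 0.392  0.055 ]
c4 [0.6276 0.2747 0.055 ]
eyeA [0.484  0.1396 0.034 ]
y0 [0.6494 0.1259 0.045 ]
bar bottom? [0.5695 0.3276 0.091 ]
```

```bash

python3 -m inch '[0.003,0.007,0.02,-0.015,1,0.003,0.007,0.02,0,1,0.003,0.007,0.02,0,1,0,0.007,0.02,0,1,0,0,0.02,0,1,0,0,0.02,0,1,0,0,0.019,0,1,0,0,0.018,0,1]' 25
python3 -m inch '[0,0,0,0,1,0,0,0,0,0,0,0,0,0,0,0,0,0,0,0,0,0,0,0,0,0,0,0,0,0,0,0,0,0,0,0,0,0,0,0]' 25
python3 -m inch '[0,0,0,0,0,0,0,0,0,0,0,0,0,0.1,0,0,0,0,0.135,0,0,0,0,0.135,0,0,0,0,0.135,0,0,0,0,0.135,0,0,0,0,0.135,0]' 25
python3 -m inch '[0,0,0,0.135,0,0,0,0,0.135,0,0,0,0,0.135,0,0,0,0,0.135,0,0,0,0,0.135,0,0,0,0,0.1,0,0,0,0,0.08,0,0,0,0,0,0]' 25
python3 -c "
from h import *
s=bot.sense();print(s['wrist_torque'],s['wrist_force'],s['tool_rot'])"
```

```text
time_s: 5.8
tool_pos: [0.578, 0.328, 0.0683]
tool_rot: [-3.14, 0.0, 1.651]
wrist_force: [0.3, 0.1, -0.2]
opening: 1.005
time_s: 6.6
tool_pos: [0.5784, 0.3281, 0.0698]
tool_rot: [3.141, -0.0, 1.653]
wrist_force: [0.2, 0.2, 0.0]
opening: 0.448
time_s: 7.4
tool_pos: [0.5787, 0.3274, 0.0696]
tool_rot: [3.141, 0.001, 0.873]
wrist_force: [1.2, -2.3, -0.1]
opening: 0.156
time_s: 8.2
tool_pos: [0.5796, 0.3278, 0.0696]
tool_rot: [3.141, -0.002, 0.022]
wrist_force: [5.7, -1.5, -2.9]
opening: 0.158
[-0.07   -0.8493  0.1427] [ 5.7311 -1.5347 -2.9055] [ 3.1413 -0.0021  0.0224]
```

```bash

python3 -m inch '[0,0,0,0.04,0,0,0,0,0.04,0,0,0,0,0.04,0,0,0,0,0,0,0,0,0,0,0,0,0,0,0,0,0,0,0,0,0,0,0,0,0,0]' 25
python3 -c "
from h import *
s=bot.sense();print(s['wrist_torque'],s['wrist_force'],s['tool_rot'])"
python3 -m inch '[0,0,0,-0.04,0,0,0,0,-0.04,0,0,0,0,-0.04,0.2,0,0,0,0,0.5,0,0,0,0,1,0,0,-0.02,0,1,0,0,-0.03,0,1,0,0,-0.03,0,1]' 25
python3 -m inch '[-0.03,0,-0.03,0,1,-0.03,0,-0.03,0,1,-0.03,0,0,0,1,-0.03,0,0,0,1,-0.03,0,0,0,1,-0.03,0,0,0,1,0,0,0,0,1,0,0,0,0,1]'
python3 - <<'E'
from h import *
s=shot("w2");print(s["tool_pos"],s["tool_rot"])
cv2.imwrite("pics/w2b.png",cv2.resize(cv2.imread("pics/w2.png"),(800,600),interpolation=cv2.INTER_CUBIC))
E
```

```text
time_s: 9.0
tool_pos: [0.5796, 0.3282, 0.0697]
tool_rot: [-3.141, -0.002, -0.093]
wrist_force: [5.1, 0.7, -4.2]
opening: 0.172
[ 0.0542 -1.0565  0.5848] [ 5.0797  0.6605 -4.1656] [-3.1412 -0.0023 -0.0933]
time_s: 9.8
tool_pos: [0.5776, 0.328, 0.15]
tool_rot: [3.141, 0.002, 0.023]
wrist_force: [1.1, 0.3, 0.0]
opening: 0.58
time_s: 10.6
tool_pos: [0.3982, 0.3242, 0.2102]
tool_rot: [-3.141, -0.001, 0.024]
wrist_force: [1.0, -0.3, 0.3]
opening: 1.001
[0.3982 0.3242 0.2102] [-3.1411 -0.0011  0.0239]
```

View pics/w2b.png

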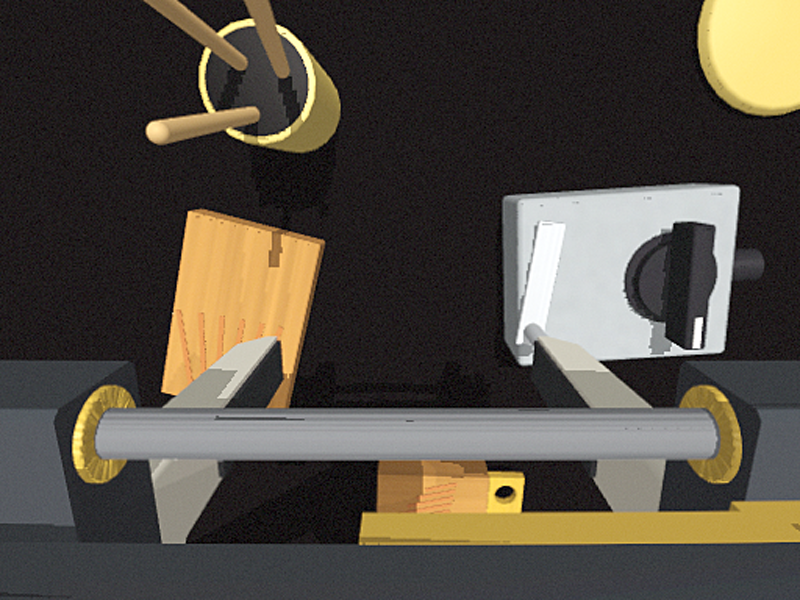

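The bar now lies straight across the box, at about x=690 in this picture. The torque also rose to 0.58 N m against the stop, so the handle is off. Next is the hasp peg.

```bash

python3 -m inch '[0.029,0.012,0.02,0,0.5,0.029,0.012,0.02,0,0.5,0.0286,0.0117,0.02,0,0.5,0,0,0.02,0,0.5,0,0,0.02,0,0.5,0,0,0.02,0,0.5,0,0,0.015,0,0.5,0,0,0.008,0,0.5]' 15
python3 -m inch '[0,0,0,0,0.3,0,0,0,0,0,0,0,0,0,0,0,0,0,0,0,0,0,0,0,0,0,0,0,0,0,0,0,0,0,0,0,0,0,0,0]' 15
python3 -c "
from h import *
s=bot.sense();p=s['tool_pos'];print(p,s['opening'],s['wrist_force'],s['tool_rot'])
piv=np.array([.491,.356]);d=p[:2]-piv;print(np.hypot(*d),np.arctan2(*d[::-1]))
y=s['tool_rot'][2];a0=np.arctan2(*d[::-1]);a1=-np.pi+.09-.03
n=12;prev=p[:2]
for i in range(1,n+1):
  a=a0+(a1-a0)*i/n;q=piv+.066*np.array([np.cos(a),np.sin(a)]);e=q-prev;prev=q
  print(np.round([np.cos(y)*e[0]+np.sin(y)*e[1],np.sin(y)*e[0]-np.cos(y)*e[1]],4))
"
```

```text
time_s: 11.45
tool_pos: [0.4863, 0.2896, 0.0647]
tool_rot: [3.141, 0.002, 0.022]
wrist_force: [0.0, -0.5, 0.5]
opening: 0.497
time_s: 12.25
tool_pos: [0.4862, 0.2904, 0.0673]
tool_rot: [-3.141, -0.001, 0.023]
wrist_force: [-0.7, 1.3, 4.5]
opening: 0.124
[0.4862 0.2904 0.0673] 0.12436409248151704 [-0.6837  1.3015  4.4553] [-3.1413 -0.001   0.0231]
0.06574062579579353 -1.6443387785479735
[-0.0078 -0.001 ]
[-0.0076 -0.0022]
[-0.0073 -0.003 ]
[-0.0069 -0.0039]
[-0.0064 -0.0047]
[-0.0058 -0.0054]
[-0.0051 -0.0061]
[-0.0043 -0.0066]
[-0.0035 -0.0071]
[-0.0026 -0.0075]
[-0.0017 -0.0077]
[-0.0008 -0.0079]
```

```bash

python3 -m inch '[-0.0078,-0.001,0,0,0,-0.0076,-0.0022,0,0,0,-0.0073,-0.003,0,0,0,-0.0069,-0.0039,0,0,0,-0.0064,-0.0047,0,0,0,-0.0058,-0.0054,0,0,0,0,0,0,0,0,0,0,0,0,0]' 15
python3 -m inch '[-0.0051,-0.0061,0,0,0,-0.0043,-0.0066,0,0,0,-0.0035,-0.0071,0,0,0,-0.0026,-0.0075,0,0,0,-0.0017,-0.0077,0,0,0,-0.0008,-0.0079,0,0,0,0,0,0,0,0,0,0,0,0,0]' 15
python3 -m inch '[0,-0.003,0,0,0,0,-0.003,0,0,0,0,0,0,0,0,0,0,0,0,0,0,0,0,0,0,0,0,0,0,0,0,0,0,0,0,0,0,0,0,0]' 15
python3 -c "
from h import *
s=bot.sense();print(s['wrist_torque'],s['wrist_force'],s['tool_pos'])"
```

```text
time_s: 13.05
tool_pos: [0.4428, 0.3103, 0.0668]
tool_rot: [-3.141, 0.001, 0.024]
wrist_force: [0.0, 0.6, 5.5]
opening: 0.127
time_s: 13.85
tool_pos: [0.4261, 0.3502, 0.0664]
tool_rot: [3.137, -0.002, 0.025]
wrist_force: [9.8, -8.5, 2.5]
opening: 0.121
time_s: 14.65
tool_pos: [0.4259, 0.3541, 0.066]
tool_rot: [3.134, -0.001, 0.024]
wrist_force: [10.8, -15.9, 2.5]
opening: 0.126
[-2.9142 -1.8951 -0.0016] [ 10.8252 -15.912    2.4602] [0.4259 0.3541 0.066 ]
```

```bash

python3 -m inch '[0,0.004,0,0,0,0,0.002,0,0,0.2,0,0,0,0,0.4,0,0,0,0,0.6,0,0,-0.01,0,0.6,0,0,-0.03,0,0.6,0,0,-0.04,0,0.6,0,0,-0.04,0,0.6]' 15
python3 -m inch '[0.017,0.041,-0.008,0,1,0.017,0.041,-0.008,0,1,0.017,0.041,-0.008,0,1,0.017,0.041,-0.008,0,1,0.017,0.041,-0.008,0,1,0.017,0.041,-0.008,0,1,0.017,0.041,-0.008,0,1,0.017,0.041,-0.008,0,1]'
python3 -m inch '[0,0,0,-0.13,1,0,0,0,-0.13,1,0,0,0,-0.13,1,0,0,0,-0.13,1,0,0,0,-0.13,1,0,0,0,-0.13,1,0,0,0,-0.13,1,0,0,0,-0.13,1]'
python3 -m inch '[0,0,0,-0.13,1,0,0,0,-0.13,1,0,0,0,-0.13,1,0,0,0,-0.117,1,0,0,0,0,1,0,0,0,0,1,0,0,0,0,1,0,0,0,0,1]'
python3 - <<'E'
from h import *
s=shot("w3");print(s["tool_pos"],s["tool_rot"])
cv2.imwrite("pics/w3b.png",cv2.resize(cv2.imread("pics/w3.png"),(800,600),interpolation=cv2.INTER_CUBIC))
E
```

```text
time_s: 15.45
tool_pos: [0.4235, 0.352, 0.1881]
tool_rot: [3.141, 0.002, 0.024]
wrist_force: [1.2, 1.0, -0.4]
opening: 0.592
time_s: 16.25
tool_pos: [0.5681, 0.026, 0.2517]
tool_rot: [-3.141, 0.0, 0.023]
wrist_force: [0.6, -0.8, -0.1]
opening: 0.998
time_s: 17.05
tool_pos: [0.5676, 0.0278, 0.2512]
tool_rot: [-3.141, -0.0, 1.069]
wrist_force: [0.2, -0.1, 0.2]
opening: 1.0
time_s: 17.85
tool_pos: [0.5681, 0.0273, 0.2507]
tool_rot: [-3.141, -0.0, 1.569]
wrist_force: [0.3, -0.4, -0.5]
opening: 1.001
[0.5681 0.0273 0.2507] [-3.1415 -0.0001  1.5687]
```

View pics/w3b.png

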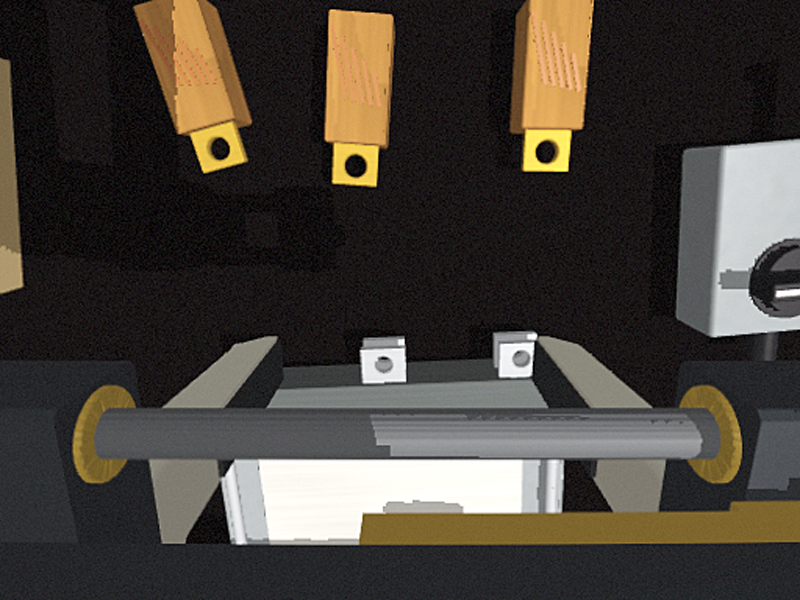

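View w3 shows three brass-tabbed blocks with eyes at (547,151), (356,166) and (219,149). Yoke 1's hole is at (384,364) and yoke 0's at (521,358). Yoke 2 is behind a finger.

```bash
cat >> h.py <<'E'
def tabs(name):
    im=cv2.imread(f"pics/{name}.png");C=wcam(name);h=cv2.cvtColor(im,cv2.COLOR_BGR2HSV)
    m=cv2.inRange(h,(22,120,120),(34,255,255));m[235:]=0
    out=[]
    for c in cv2.findContours(m,cv2.RETR_EXTERNAL,cv2.CHAIN_APPROX_NONE)[0]:
        if cv2.contourArea(c)<200: continue
        w=np.array([onz(C,p,.034)[:2] for p in c[:,0]])
        (cx,cy),(a,b),t=cv2.minAreaRect((w*1000).astype(np.float32))
        yaw=np.radians((t+45)%90-45);mk=np.zeros_like(m);cv2.drawContours(mk,[c],-1,255,-1)
        hole=cv2.bitwise_and(mk,cv2.bitwise_not(m));hc=max(cv2.findContours(hole,cv2.RETR_EXTERNAL,cv2.CHAIN_APPROX_NONE)[0],key=cv2.contourArea,default=None)
        e=None
        if hc is not None:
            (u,v),_=cv2.minEnclosingCircle(hc);e=onz(C,(u,v),.034)[:2]
        out.append((np.array([cx,cy])/1000,(a,b),yaw,e))
    return out
E
python3 - <<'E'
from h import *
C=wcam("w3");k=.64
for t in tabs("w3"): print(t[0],np.round(t[1],1),round(t[2],3),t[3])
for n,u,v in [("y1",384,364),("y0",521,358)]: print(n,onz(C,(u*k,v*k),.045))
for n,u,v in [("eA",547,151),("eB",356,166),("eC",219,149)]: print(n,onz(C,(u*k,v*k),.034))
im=cv2.imread("pics/w3.png");a=cv2.resize(im[205:250,200:370],None,fx=4.6,fy=4.6,interpolation=cv2.INTER_CUBIC)
b=cv2.resize(im[0:130,80:385],(782,333),interpolation=cv2.INTER_CUBIC);cv2.imwrite("pics/w3c.png",np.vstack([a[:,:782],b]))
E
```

```text
[ 0.493  -0.0111] [33.9 29.9] -0.069 [ 0.4939 -0.0106]
[0.4834 0.1364] [35. 30.] -0.001 [0.4844 0.1369]
[ 0.4797 -0.1159] [30.3 36. ] 0.246 [ 0.4806 -0.1154]
y1 [0.6542 0.0096 0.045 ]
y0 [0.6493 0.1233 0.045 ]
eA [0.484  0.1369 0.034 ]
eB [ 0.4948 -0.0102  0.034 ]
eC [ 0.4816 -0.1153  0.034 ]
```

View pics/w3c.png

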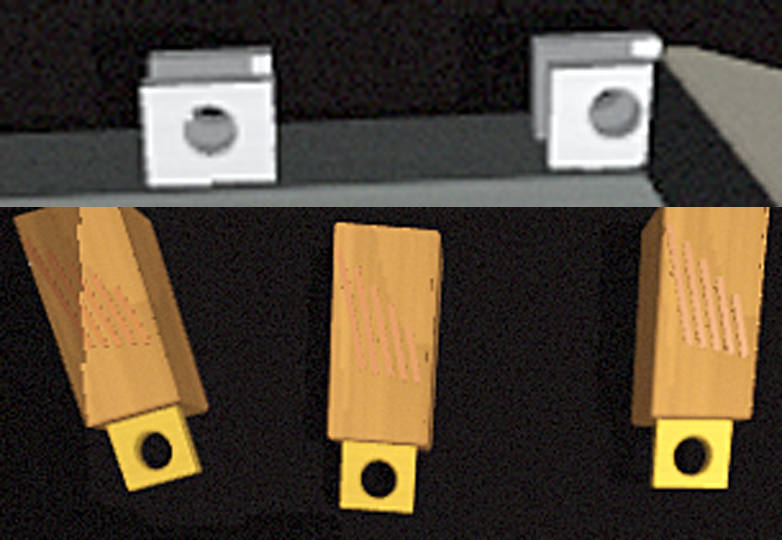

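```bash

python3 -m inch '[0.0137,-0.0181,0.0226,0,0.75,0.0137,-0.0181,0.0226,0,0.75,0.0137,-0.0181,0.0226,0,0.75,0.0137,-0.0181,0.0226,0,0.75,0.0137,-0.0181,0.0226,0,0.75,0.0137,-0.0181,0.0226,0,0.75,0.0137,-0.0181,0.0226,0,0.75,0.0137,-0.0181,0.0226,0,0.75]' 20
python3 -m inch '[0,0,0.02,0,0.75,0,0,0.02,0,0.75,0,0,0.015,0,0.75,0,0,0.007,0,0.75,0,0,0,0,0,0,0,0,0,0,0,0,0,0,0,0,0,0,0,0]' 20
python3 -m inch '[0,0,0,0,0,0,0,0,0,0,0,0,0,0,0,0,0,-0.001,0,0,0,0,0,0,0,0,0,0,0,0,0,0,0,0,0,0,0,0,0,0]' 20
python3 -c "
from h import *
s=bot.sense();print(s['wrist_torque'],s['wrist_force'],s['tool_pos'],s['opening']*93)"
```

```text
time_s: 18.7
tool_pos: [0.4228, 0.1374, 0.0693]
tool_rot: [3.141, -0.0, 1.569]
wrist_force: [0.0, 1.2, -0.1]
opening: 0.753
time_s: 19.5
tool_pos: [0.4242, 0.1369, 0.0086]
tool_rot: [3.14, -0.0, 1.57]
wrist_force: [0.2, -1.0, 1.3]
opening: 0.494
time_s: 20.3
tool_pos: [0.4232, 0.1369, 0.0087]
tool_rot: [-3.141, 0.0, 1.57]
wrist_force: [-0.3, 1.0, -0.8]
opening: 0.495
[ 0.1075 -0.0996 -0.0006] [-0.2719  0.987  -0.7823] [0.4232 0.1369 0.0087] 45.99129832696098
```

```bash

python3 -m inch '[0,0,0,-0.043,0,-0.0075,0.02,0,0,0,-0.0075,0.02,0,0,0,-0.0075,0.02,0,0,0,0,0.02,0,0,0,0,0.015,0,0,0,0,0.01,0,0,0,0,0,0,0,0]' 20
python3 -m inch '[0,0.012,0,0,0,0,0.012,0,0,0,0,0.012,0,0,0,0,0.012,0,0,0,0,0.008,0,0,0,0,0.004,0,0,0,0,0,0,0,0,0,0,0,0,0]' 20
python3 -c "
from h import *
s=bot.sense();print(s['wrist_torque'],s['wrist_force'],s['tool_pos'],s['tool_rot'],s['opening']*93)
print(s['tool_pos'][:2]+.061*np.array([np.cos(.042),np.sin(.042)]))"
```

```text
time_s: 21.1
tool_pos: [0.5304, 0.1188, 0.0087]
tool_rot: [3.141, 0.0, 1.613]
wrist_force: [-0.3, 0.1, -2.2]
opening: 0.494
time_s: 21.9
tool_pos: [0.5884, 0.1215, 0.0087]
tool_rot: [-3.141, -0.0, 1.613]
wrist_force: [-1.0, -0.2, -1.7]
opening: 0.494
[ 0.0881 -0.112  -0.0125] [-1.0036 -0.1613 -1.7354] [0.5884 0.1215 0.0087] [-3.1405 -0.      1.6132] 45.94571175360039
[0.6493 0.124 ]
```

```bash

python3 -m inch '[0,0,0.001,0,0,0,0,0,0,0.1,0,0,0,0,0.7,0,0,0,0,0.7,0,0,0,0,0.7,0,0,0,0,0.7,0,0,-0.02,0,0.7,0,0,-0.04,0,0.7]' 20
python3 -m inch '[0,0.01,-0.04,0,0.7,0,0.01,-0.04,0,1,0,0.01,-0.02,0,1,0,0,0,0,1,0,0,0,0,1,0,0,0,0,1,0,0,0,0,1,0,0,0,0,1]' 20
python3 - <<'E'
from h import *
s=shot("w4");print(s["tool_pos"],s["tool_rot"],s["time_s"])
cv2.imwrite("pics/w4b.png",cv2.resize(cv2.imread("pics/w4.png"),(800,600),interpolation=cv2.INTER_CUBIC))
E
```

```text
time_s: 22.7
tool_pos: [0.5865, 0.1213, 0.0652]
tool_rot: [-3.134, -0.0, 1.613]
wrist_force: [1.1, 0.0, -0.8]
opening: 0.702
time_s: 23.5
tool_pos: [0.6183, 0.1227, 0.1664]
tool_rot: [-3.139, -0.0, 1.613]
wrist_force: [-0.3, 0.2, -0.6]
opening: 0.995
[0.6183 0.1227 0.1664] [-3.139  -0.0001  1.613 ] 23.5
```

View pics/w4b.png

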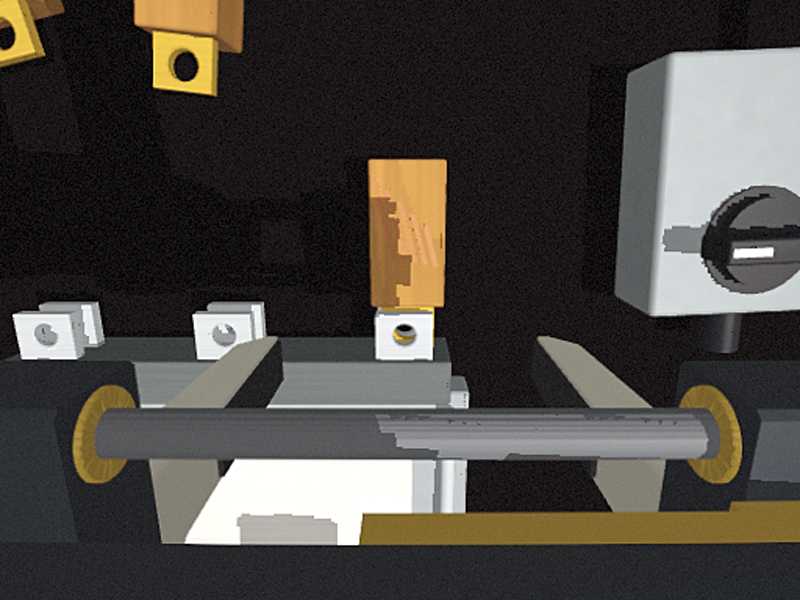

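```bash
python3 - <<'E'
from h import *
C=wcam("w4");k=.64
for n,u,v in [("y0",404.5,333.5),("y1",223,334),("y2",45.5,334.5)]: print(n,onz(C,(u*k,v*k),.045))
for t in tabs("w4"): print(t[0],np.round(t[1],1),round(t[2],3),t[3])
im=cv2.imread("pics/w4.png")
cv2.imwrite("pics/w4c.png",cv2.resize(im[185:240,230:300],None,fx=8,fy=8,interpolation=cv2.INTER_CUBIC))
E
```

```text
y0 [0.6487 0.1239 0.045 ]
y1 [0.6538 0.0091 0.045 ]
y2 [ 0.659  -0.1047  0.045 ]
[ 0.4935 -0.0095] [36.1 30.2] -0.076 [ 0.4946 -0.0104]
[ 0.4784 -0.1084] [30.2 25.9] 0.245 [ 0.4797 -0.0986]
```

View pics/w4c.png

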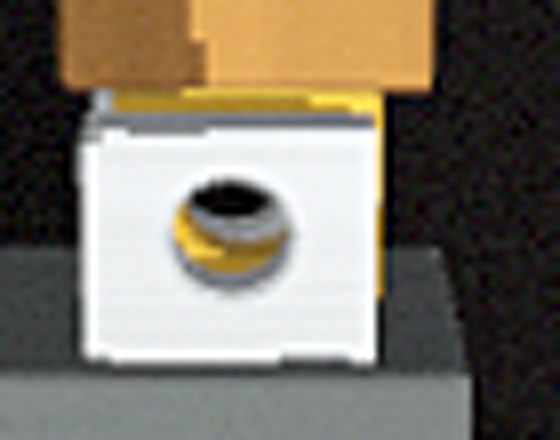

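Yoke 0's hole shows the eye behind it, about 1–2 mm to the right, which is within the pin's clearance. The hole positions agree with the earlier view to about 1 mm. Next is block B.

```bash

python3 -m inch '[0,0,0,0.114,0.75,-0.0202,-0.025,0.0137,0,0.75,-0.0202,-0.025,0.0137,0,0.75,-0.0202,-0.025,0.0137,0,0.75,-0.0202,-0.025,0.0137,0,0.75,-0.0202,-0.025,0.0137,0,0.75,-0.0202,-0.025,0.0137,0,0.75,-0.0202,-0.025,0.0137,0,0.75]' 20
python3 -m inch '[0,0,0.02,0,0.75,0,0,0.02,0,0.75,0,0,0.015,0,0.75,0,0,0.007,0,0.75,0,0,0,0,0,0,0,0,0,0,0,0,0,0,0,0,0,0,0,0]' 20
python3 -m inch '[0,0,0,0,0,0,0,0,0,0,0,0,0,0,0,0,0,-0.001,0,0,0,0,0,0,0,0,0,0,0,0,0,0,0,0,0,0,0,0,0,0]' 20
python3 -c "
from h import *
s=bot.sense();p=s['tool_pos'];print(s['wrist_force'],p,s['tool_rot'],s['opening']*93)
y=.042;T=np.array([.654,.0090])-.061*np.array([np.cos(y),np.sin(y)]);e=T-p[:2];g=np.pi/2+y;print('twist',s['tool_rot'][2]-g,'dx,dy',np.cos(g)*e[0]+np.sin(g)*e[1],np.sin(g)*e[0]-np.cos(g)*e[1])
"
```

```text
time_s: 24.35
tool_pos: [0.4333, -0.0063, 0.0714]
tool_rot: [3.141, 0.0, 1.499]
wrist_force: [-0.0, -1.2, -0.5]
opening: 0.747
time_s: 25.15
tool_pos: [0.4352, -0.006, 0.0106]
tool_rot: [3.14, 0.0, 1.499]
wrist_force: [-0.2, -1.0, 1.2]
opening: 0.495
time_s: 25.95
tool_pos: [0.4343, -0.0057, 0.0108]
tool_rot: [-3.141, -0.0, 1.499]
wrist_force: [0.3, 0.3, -1.9]
opening: 0.493
[ 0.2626  0.3171 -1.872 ] [ 0.4343 -0.0057  0.0108] [-3.1412 -0.0001  1.499 ] 45.802676807018535
twist -0.11379309367918222 dx,dy 0.005514314904376493 0.15907695464430247
```

```bash

python3 -m inch '[0,0,0,-0.113,0,0.0018,0.02,0,0,0,0.0018,0.02,0,0,0,0.0019,0.02,0,0,0,0,0.02,0,0,0,0,0.015,0,0,0,0,0.01,0,0,0,0,0,0,0,0]' 20
python3 -m inch '[0,0.012,0,0,0,0,0.012,0,0,0,0,0.012,0,0,0,0,0.010,0,0,0,0,0.006,0,0,0,0,0.002,0,0,0,0,0,0,0,0,0,0,0,0,0]' 20
python3 -c "
from h import *
s=bot.sense();print(s['wrist_torque'],s['wrist_force'],s['tool_pos'],s['tool_rot'])
print(s['tool_pos'][:2]+.061*np.array([np.cos(.042),np.sin(.042)]))"
python3 -m inch '[0,0,0.001,0,0,0,0,0,0,0.1,0,0,0,0,0.7,0,0,0,0,0.7,0,0,0,0,0.7,0,0,0,0,0.7,0,0,-0.02,0,0.7,0,0,-0.04,0,0.7]' 20
python3 -m inch '[0,0,-0.04,0,0.7,0,0,-0.04,0,1,-0.02,-0.02,-0.03,0,1,-0.02,-0.02,0,0,1,-0.02,-0.02,0,0,1,0,0,0,0,1,0,0,0,0,1,0,0,0,0,1]' 20
python3 - <<'E'
from h import *
s=shot("w5");print(s["tool_pos"],s["tool_rot"],s["time_s"])
for t in tabs("w5"): print(t[0],np.round(t[1],1),round(t[2],3),t[3])
cv2.imwrite("pics/w5b.png",cv2.resize(cv2.imread("pics/w5.png"),(800,600),interpolation=cv2.INTER_CUBIC))
E
```

```text
time_s: 26.75
tool_pos: [0.5403, 0.0039, 0.0108]
tool_rot: [3.141, 0.0, 1.612]
wrist_force: [-0.0, -0.7, -1.2]
opening: 0.493
time_s: 27.55
tool_pos: [0.5925, 0.0063, 0.0108]
tool_rot: [-3.141, -0.0, 1.612]
wrist_force: [-0.6, -0.7, -1.6]
opening: 0.493
[ 0.1422 -0.1385 -0.0026] [-0.5661 -0.7029 -1.5741] [0.5925 0.0063 0.0108] [-3.1407 -0.0002  1.6121]
[0.6534 0.0089]
time_s: 28.35
tool_pos: [0.5905, 0.0066, 0.0673]
tool_rot: [-3.134, -0.002, 1.612]
wrist_force: [0.7, 0.4, -0.6]
opening: 0.699
time_s: 29.15
tool_pos: [0.5362, -0.0557, 0.1799]
tool_rot: [3.141, -0.0, 1.612]
wrist_force: [0.3, -0.4, 0.5]
opening: 1.0
[ 0.5362 -0.0557  0.1799] [ 3.1413 -0.0003  1.6121] 29.15
[ 0.4796 -0.117 ] [29.4 34.3] 0.248 [ 0.4815 -0.1167]
```

View pics/w5b.png

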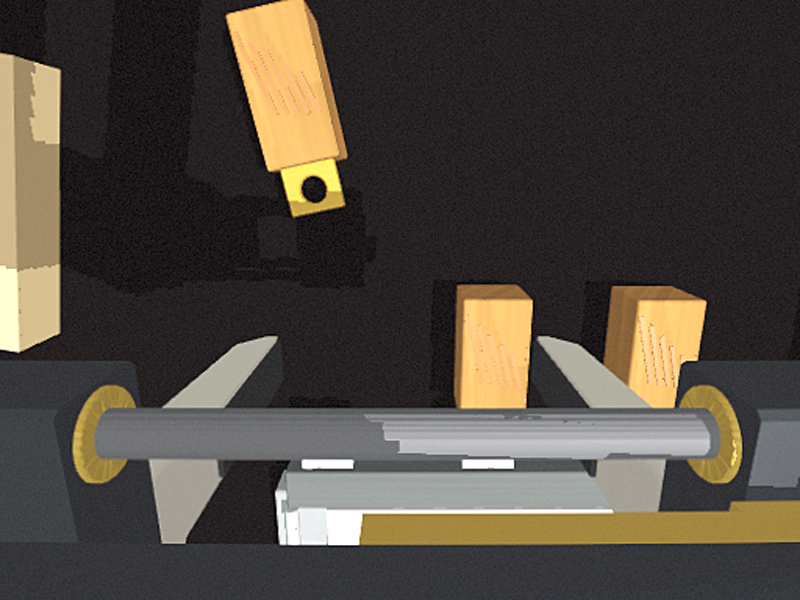

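Block C is still in place, with its eye at (314,189). Blocks A and B stand at their yokes. Now block C.

```bash

python3 -m inch '[0,0,0,-0.1035,0.75,0,0,0,-0.1035,0.75,-0.0076,-0.0215,0.0183,0,0.75,-0.0076,-0.0215,0.0183,0,0.75,-0.0076,-0.0215,0.0183,0,0.75,-0.0076,-0.0215,0.0183,0,0.75,-0.0076,-0.0215,0.0183,0,0.75,-0.0076,-0.0215,0.0183,0,0.75]' 20
python3 -m inch '[0,0,0.02,0,0.75,0,0,0.02,0,0.75,0,0,0.015,0,0.75,0,0,0.006,0,0.75,0,0,0,0,0,0,0,0,0,0,0,0,0,0,0,0,0,0,0,0]' 20
python3 -m inch '[0,0,0,0,0,0,0,0,0,0,0,0,0,0,0,0,0,-0.001,0,0,0,0,0,0,0,0,0,0,0,0,0,0,0,0,0,0,0,0,0,0]' 20
python3 -c "
from h import *
s=bot.sense();p=s['tool_pos'];print(s['wrist_force'],p,s['tool_rot'],s['opening']*93)
y=.042;T=np.array([.659,-.1055])-.061*np.array([np.cos(y),np.sin(y)]);e=T-p[:2];g=np.pi/2+y;print('twist',s['tool_rot'][2]-g,'dx,dy',np.cos(g)*e[0]+np.sin(g)*e[1],np.sin(g)*e[0]-np.cos(g)*e[1])
"
```

```text
time_s: 30.0
tool_pos: [0.4218, -0.132, 0.0694]
tool_rot: [3.141, 0.0, 1.82]
wrist_force: [0.8, 0.4, 0.3]
opening: 0.752
time_s: 30.8
tool_pos: [0.4226, -0.1324, 0.0099]
tool_rot: [3.14, 0.001, 1.819]
wrist_force: [1.3, 0.4, 0.4]
opening: 0.493
time_s: 31.6
tool_pos: [0.4216, -0.132, 0.01]
tool_rot: [-3.141, -0.0, 1.819]
wrist_force: [-0.1, 0.9, -1.2]
opening: 0.491
[-0.0755  0.8989 -1.2444] [ 0.4216 -0.132   0.01  ] [-3.1412 -0.0003  1.8189] 45.631504473289816
twist 0.20610179364445602 dx,dy 0.016507343645063212 0.1772872774922241
```

```bash

python3 -m inch '[0,0,0,0.103,0,0,0,0,0.103,0,0.0055,0.022,0,0,0,0.0055,0.022,0,0,0,0.0055,0.022,0,0,0,0,0.022,0,0,0,0,0.022,0,0,0,0,0.012,0,0,0]' 20
python3 -m inch '[0,0.012,0,0,0,0,0.012,0,0,0,0,0.012,0,0,0,0,0.010,0,0,0,0,0.006,0,0,0,0,0.0025,0,0,0,0,0,0,0,0,0,0,0,0,0]' 20
python3 -c "
from h import *
s=bot.sense();print(s['wrist_torque'],s['wrist_force'],s['tool_pos'],s['tool_rot'])
print(s['tool_pos'][:2]+.061*np.array([np.cos(.042),np.sin(.042)]))"
python3 -m inch '[0,0,0.001,0,0,0,0,0,0,0.1,0,0,0,0,0.7,0,0,0,0,0.7,0,0,0,0,0.7,0,0,0,0,0.7,0,0,-0.02,0,0.7,0,0,-0.04,0,0.7]' 20
python3 -m inch '[0,0.01,-0.04,0,0.7,0.03,0.01,-0.04,0,1,0.03,0.01,-0.02,0,1,0.03,0,0,0,1,0.02,0,0,0,1,0,0,0,0,1,0,0,0,0,1,0,0,0,0,1]' 20
python3 - <<'E'
from h import *
s=shot("w6");print(s["tool_pos"],s["tool_rot"],s["time_s"])
im=cv2.imread("pics/w6.png")
cv2.imwrite("pics/w6c.png",cv2.resize(im[90:240,85:425],(800,353),interpolation=cv2.INTER_CUBIC))
E
```

```text
time_s: 32.4
tool_pos: [0.5447, -0.1105, 0.01]
tool_rot: [3.141, 0.0, 1.614]
wrist_force: [-1.1, -0.6, -0.7]
opening: 0.494
time_s: 33.2
tool_pos: [0.5969, -0.1081, 0.01]
tool_rot: [-3.141, -0.0, 1.613]
wrist_force: [0.0, 0.3, -1.0]
opening: 0.497
[ 0.0545 -0.1071 -0.0312] [ 0.0124  0.3049 -1.0085] [ 0.5969 -0.1081  0.01  ] [-3.1409 -0.0003  1.6129]
[ 0.6579 -0.1055]
time_s: 34.0
tool_pos: [0.5948, -0.1072, 0.0664]
tool_rot: [-3.135, -0.003, 1.613]
wrist_force: [0.9, -0.2, 0.1]
opening: 0.699
time_s: 34.8
tool_pos: [0.6226, 0.0014, 0.1681]
tool_rot: [-3.141, 0.0, 1.612]
wrist_force: [0.0, -0.6, 0.4]
opening: 1.001
[0.6226 0.0014 0.1681] [-3.1412  0.0004  1.6123] 34.8
```

View pics/w6c.png

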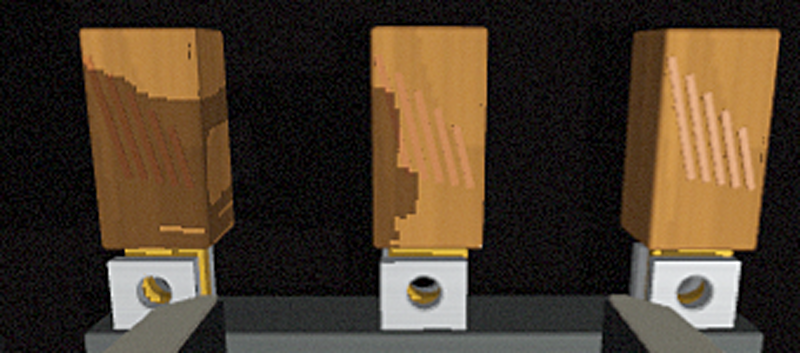

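All three tabs sit between their ears, and brass and eyes can be seen through every hole. Next, the pins.

```bash

python3 -m inch '[-0.0407,-0.0142,-0.004,0,1,-0.0407,-0.0142,-0.004,0,1,-0.0407,-0.0142,-0.004,0,1,-0.0407,-0.0142,-0.004,0,1,-0.0407,-0.0142,-0.004,0,1,-0.0407,-0.0142,-0.004,0,1,-0.0407,-0.0142,-0.004,0,1,-0.0407,-0.0142,-0.004,0,1]'
python3 -m inch '[0,0,0,0,1,0,0,0,0,1,0,0,0,0,1,0,0,0,0,1,0,0,0,0,1,0,0,0,0,1,0,0,0,0,1,0,0,0,0,1]'
python3 - <<'E'
from h import *
s=shot("w7");print(s["tool_pos"],s["tool_rot"],s["time_s"])
im=cv2.imread("pics/w7.png")
cv2.imwrite("pics/w7c.png",cv2.resize(im[:240,110:410],None,fx=2.5,fy=2.5,interpolation=cv2.INTER_CUBIC))
E
```

```text
time_s: 35.65
tool_pos: [0.5214, -0.3304, 0.2005]
tool_rot: [-3.141, 0.0, 1.611]
wrist_force: [0.8, 0.3, 0.5]
opening: 0.998
time_s: 36.45
tool_pos: [0.5231, -0.3273, 0.2004]
tool_rot: [3.142, 0.0, 1.614]
wrist_force: [-0.0, -0.9, 0.4]
opening: 1.003
[ 0.5231 -0.3273  0.2004] [3.1415 0.0001 1.6136] 36.45
```

View pics/w7c.png

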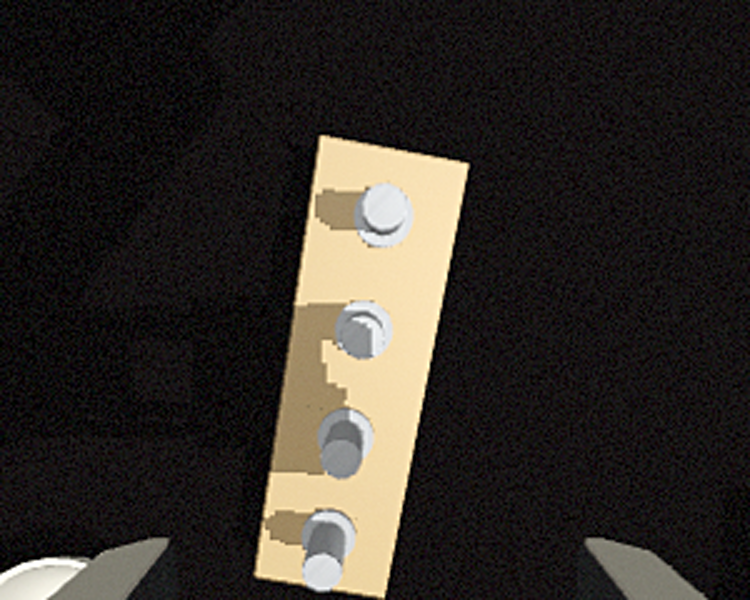

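```bash
python3 - <<'E'
from h import *
C=wcam("w7")
for a,b in zip([(384,207),(363,337),(342,459),(322,571)],[(383,215),(363,330),(345,437),(329,536)]):
    print(onz(C,(110+a[0]/2.5,a[1]/2.5),.087)[:2],onz(C,(110+b[0]/2.5,b[1]/2.5),.045)[:2])
E
```

```text
[ 0.4319 -0.3269] [ 0.4313 -0.3268]
[ 0.4768 -0.3325] [ 0.477  -0.3331]
[ 0.5222 -0.3386] [ 0.5225 -0.3391]
[ 0.5673 -0.345 ] [ 0.5674 -0.3448]
```

```bash

python3 -m inch '[-0.005,0.011,0.01,0,0.5,-0.005,0.011,0.02,0,0.5,-0.005,0.011,0.02,0,0.5,-0.0046,0.0106,0.02,0,0.5,0,0,0.02,0,0.5,0,0,0.02,0,0.5,0,0,0.02,0,0.5,0,0,0.016,0,0.5]' 20
python3 -m inch '[0,0,0,0,0.5,0,0,0,0,0,0,0,0,0,0,0,0,0,0,0,0,0,0,0,0,0,0,0,0,0,0,0,0,0,0,0,0,0,0,0]' 20
python3 -c "
from h import *
s=bot.sense();p=s['tool_pos'];print(s['wrist_force'],p,s['tool_rot'],s['opening']*93)"
python3 -m inch '[0,0,-0.005,0,0,0,0,-0.02,0,0,0,0,-0.025,0,0,0,0,-0.03,0,0,0,0,-0.025,0,0,0,0,0,0,0,0,0,0,0,0,0,0,0,0,0]' 20
python3 -c "
from h import *
s=bot.sense();p=s['tool_pos'];g=s['tool_rot'][2];print(s['wrist_force'],p,g,s['opening']*93)
e=np.array([.6589,-.1053])-p[:2];print(np.cos(g)*e[0]+np.sin(g)*e[1],np.sin(g)*e[0]-np.cos(g)*e[1])"
```

```text
time_s: 37.3
tool_pos: [0.5673, -0.3452, 0.0519]
tool_rot: [-3.14, -0.001, 1.613]
wrist_force: [-0.1, 0.3, -0.2]
opening: 0.497
time_s: 38.1
tool_pos: [0.5677, -0.3458, 0.0552]
tool_rot: [3.141, 0.001, 1.613]
wrist_force: [-0.1, -0.1, 4.9]
opening: 0.171
[-0.0613 -0.0637  4.9428] [ 0.5677 -0.3458  0.0552] [3.1405 0.001  1.613 ] 15.862045648093938
time_s: 38.9
tool_pos: [0.5663, -0.3446, 0.1574]
tool_rot: [-3.139, -0.002, 1.613]
wrist_force: [-0.1, 0.3, -0.8]
opening: 0.163
[-0.1155  0.3286 -0.8407] [ 0.5663 -0.3446  0.1574] 1.6130122245949443 15.186269139131618
0.23518642141896332 0.10258606168050169
```

```bash

python3 -m inch '[0.0336,0.0147,0,0,0,0.0336,0.0147,0,0,0,0.0336,0.0147,0,0,0,0.0336,0.0147,0,0,0,0.0336,0.0147,0,0,0,0.0336,0.0147,0.015,0,0,0.0336,0.0144,0.017,0,0,0,0,0.017,0,0]' 20
python3 -m inch '[0,0,0,0,0,0,0,0,0,0,0,0,0,0,0,0,0,0,0,0,0,0,0,0,0,0,0,0,0,0,0,0,0,0,0,0,0,0,0,0]' 20
python3 - <<'E'
from h import *
s=shot("w8");p=s['tool_pos'];g=s['tool_rot'][2];print(s['wrist_force'],p,g)
e=np.array([.6589,-.1053])-p[:2];print(np.cos(g)*e[0]+np.sin(g)*e[1],np.sin(g)*e[0]-np.cos(g)*e[1])
cv2.imwrite("pics/w8c.png",cv2.resize(cv2.imread("pics/w8.png")[100:384,120:400],None,fx=2.1,fy=2.1,interpolation=cv2.INTER_CUBIC))
E
```

```text
time_s: 39.7
tool_pos: [0.66, -0.1007, 0.1078]
tool_rot: [-3.139, -0.003, 1.617]
wrist_force: [-0.5, -0.2, -1.8]
opening: 0.168
time_s: 40.5
tool_pos: [0.6598, -0.1062, 0.1105]
tool_rot: [3.141, 0.0, 1.613]
wrist_force: [0.0, 0.3, -0.4]
opening: 0.167
[ 0.0189  0.2833 -0.3861] [ 0.6598 -0.1062  0.1105] 1.6128336209661867
0.0009544663644065423 -0.0008983675630072387
```

View pics/w8c.png

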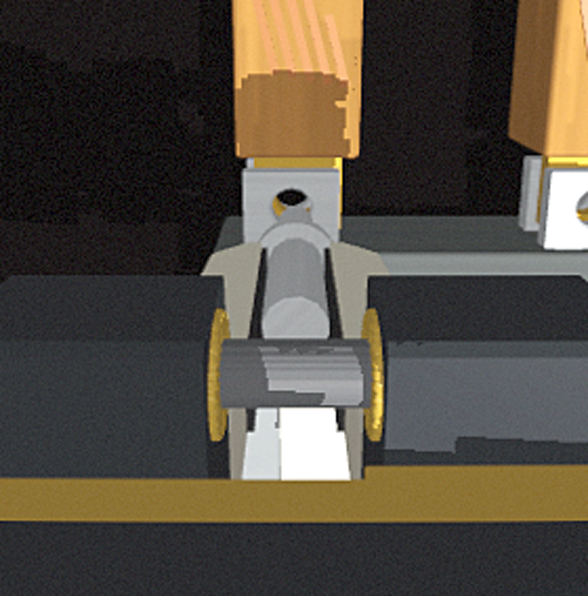

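```bash
python3 - <<'E'
from h import *
C=wcam("w8");s=bot.sense()
print(onz(C,(120+291.5/2.1,100+203/2.1),.045))
# predicted view of pin: collar and top centre, for pin axis at TCP
p=s['tool_pos']
for h in (.0,.043,.085): print(h,(proj(C,[p[0],p[1],p[2]-.053+h])[0]-[120,100])*2.1)
E
```

```text
[ 0.6578 -0.1061  0.045 ]
0.0 [290.9214 218.0507]
0.043 [290.1149 261.5382]
0.085 [288.8825 328.0374]
```

The pin shows about 2 mm to the right of where the calibration puts the TCP. The holes I measured share that y bias, which also explains the tab looking off to the right. I'm shifting by (-1.6, -1) mm in tool x and y, then lowering while watching the force.

```bash

python3 -m inch '[-0.0016,-0.001,0,0,0,0,0,0.003,0,0,0,0,0.003,0,0,0,0,0.003,0,0,0,0,0.003,0,0,0,0,0.002,0,0,0,0,0,0,0,0,0,0,0,0]' 12
python3 -m inch '[0,0,0.002,0,0,0,0,0.002,0,0,0,0,0.002,0,0,0,0,0,0,0,0,0,0,0,0,0,0,0,0,0,0,0,0,0,0,0,0,0,0,0]' 12
python3 - <<'E'
from h import *
s=shot("w9");print(s['wrist_force'],s['wrist_torque'],s['tool_pos'])
E
```

```text
time_s: 41.35
tool_pos: [0.6589, -0.1077, 0.0963]
tool_rot: [-3.142, -0.0, 1.613]
wrist_force: [-0.6, -0.6, -0.2]
opening: 0.17
time_s: 42.15
tool_pos: [0.659, -0.1078, 0.0905]
tool_rot: [3.141, 0.0, 1.613]
wrist_force: [0.5, 0.2, -1.3]
opening: 0.166
[ 0.4902  0.1808 -1.3066] [ 0.142  -0.1476  0.018 ] [ 0.659  -0.1078  0.0905]
```

```bash

python3 -m inch '[0,0,0.003,0,0,0,0,0.003,0,0,0,0,0.003,0,0,0,0,0.003,0,0,0,0,0,0,0,0,0,0,0,0,0,0,0,0,0,0,0,0,0,0]' 12
python3 -m inch '[0,0,0.003,0,0,0,0,0.003,0,0,0,0,0.003,0,0,0,0,0.003,0,0,0,0,0,0,0,0,0,0,0,0,0,0,0,0,0,0,0,0,0,0]' 12
python3 -m inch '[0,0,0.002,0,0,0,0,0.002,0,0,0,0,0.002,0,0,0,0,0.001,0,0,0,0,0,0,0,0,0,0,0,0,0,0,0,0,0,0,0,0,0,0]' 12
```

```text
time_s: 43.0
tool_pos: [0.659, -0.1077, 0.0785]
tool_rot: [3.141, 0.0, 1.613]
wrist_force: [-0.8, 0.3, -1.1]
opening: 0.171
time_s: 43.8
tool_pos: [0.659, -0.1078, 0.0665]
tool_rot: [3.141, 0.0, 1.613]
wrist_force: [0.4, 0.5, -1.0]
opening: 0.171
time_s: 44.6
tool_pos: [0.6589, -0.1078, 0.0602]
tool_rot: [3.141, 0.0, 1.613]
wrist_force: [-1.2, 0.6, 5.2]
opening: 0.166
```

```bash

python3 -m inch '[0,0,0,0,0.2,0,0,0,0,0.4,0,0,0,0,0.5,0,0,0,0,0.5,0,0,-0.02,0,0.5,0,0,-0.03,0,0.5,0,0,-0.03,0,0.5,0,0,-0.02,0,0.5]' 20
python3 -m inch '[-0.0323,-0.0209,0,0,0.5,-0.0323,-0.0209,0,0,0.5,-0.0323,-0.0209,0,0,0.5,-0.0323,-0.0209,0,0,0.5,-0.0323,-0.0209,0,0,0.5,-0.0323,-0.0209,0,0,0.5,-0.0325,-0.0211,0,0,0.5,0,0,0,0,0.5]' 20
python3 -m inch '[0,0,0,0,0.5,0,0,0.02,0,0.5,0,0,0.025,0,0.5,0,0,0.025,0,0.5,0,0,0.02,0,0.5,0,0,0.016,0,0.5,0,0,0,0,0.5,0,0,0,0,0.5]' 20
python3 -c "
from h import *
s=bot.sense();p=s['tool_pos'];g=s['tool_rot'][2];print(p)
e=np.array([.5224,-.340])-p[:2];print(np.cos(g)*e[0]+np.sin(g)*e[1],np.sin(g)*e[0]-np.cos(g)*e[1])"
```

```text
time_s: 45.4
tool_pos: [0.6597, -0.108, 0.1617]
tool_rot: [3.139, 0.001, 1.613]
wrist_force: [-0.0, 0.1, 0.4]
opening: 0.502
time_s: 46.2
tool_pos: [0.5197, -0.3444, 0.1592]
tool_rot: [-3.141, 0.002, 1.608]
wrist_force: [0.4, 0.5, -0.1]
opening: 0.502
time_s: 47.0
tool_pos: [0.5228, -0.3389, 0.0535]
tool_rot: [-3.141, -0.001, 1.614]
wrist_force: [-0.7, -1.3, -0.5]
opening: 0.503
[ 0.5228 -0.3389  0.0535]
-0.0011150118833605103 -0.0004599483978748036
```

```bash

python3 -m inch '[0,0,-0.001,0,0.3,0,0,0,0,0,0,0,0,0,0,0,0,0,0,0,0,0,0,0,0,0,0,0,0,0,0,0,0,0,0,0,0,0,0,0]' 20
python3 -m inch '[0,0,-0.005,0,0,0,0,-0.02,0,0,0,0,-0.025,0,0,0,0,-0.03,0,0,0,0,-0.025,0,0,0,0,0,0,0,0,0,0,0,0,0,0,0,0,0]' 20
python3 -c "
from h import *
s=bot.sense();p=s['tool_pos'];g=s['tool_rot'][2];print(s['wrist_force'],p,g,s['opening']*93)
e=np.array([.6541,.0071])-p[:2];print(np.cos(g)*e[0]+np.sin(g)*e[1],np.sin(g)*e[0]-np.cos(g)*e[1])"
```

```text
time_s: 47.8
tool_pos: [0.5222, -0.3402, 0.0548]
tool_rot: [3.141, 0.0, 1.613]
wrist_force: [-0.6, 1.1, 3.7]
opening: 0.17
time_s: 48.6
tool_pos: [0.5212, -0.3392, 0.1575]
tool_rot: [-3.139, -0.002, 1.613]
wrist_force: [-0.0, 0.2, -1.0]
opening: 0.163
[-0.0065  0.2236 -1.0159] [ 0.5212 -0.3392  0.1575] 1.6129560010938617 15.16031056467985
0.34038566658902064 0.14733237399600274
```

```bash

python3 -m inch '[0.034,0.0147,-0.002,0,0,0.034,0.0147,-0.002,0,0,0.034,0.0147,0,0,0,0.034,0.0147,0,0,0,0.034,0.0147,0,0,0,0.034,0.0147,0,0,0,0.034,0.0147,0,0,0,0.034,0.0147,0,0,0]' 20
python3 -m inch '[0.034,0.0147,0,0,0,0.034,0.0147,0,0,0,0,0,0.015,0,0,0,0,0.02,0,0,0,0,0.018,0,0,0,0,0,0,0,0,0,0,0,0,0,0,0,0,0]' 20
python3 -c "
from h import *
s=bot.sense();p=s['tool_pos'];g=s['tool_rot'][2];print(s['wrist_force'],p,g,s['opening']*93)
e=np.array([.6541,.0071])-p[:2];print(np.cos(g)*e[0]+np.sin(g)*e[1],np.sin(g)*e[0]-np.cos(g)*e[1])"
```

```text
time_s: 49.4
tool_pos: [0.6275, -0.0616, 0.1613]
tool_rot: [-3.138, -0.001, 1.613]
wrist_force: [-0.2, 0.6, -1.3]
opening: 0.169
time_s: 50.2
tool_pos: [0.6551, 0.0057, 0.1109]
tool_rot: [3.141, 0.0, 1.613]
wrist_force: [-0.0, -0.1, -1.2]
opening: 0.17
[-0.0053 -0.0733 -1.1787] [0.6551 0.0057 0.1109] 1.6127426552846726 15.76885483567008
0.0014732861766976577 -0.0008951494631101322
```

```bash

python3 -m inch '[0.0014,-0.0009,0,0,0,0,0,0.003,0,0,0,0,0.003,0,0,0,0,0.003,0,0,0,0,0.003,0,0,0,0,0.002,0,0,0,0,0,0,0,0,0,0,0,0]' 12
python3 -m inch '[0,0,0.002,0,0,0,0,0.002,0,0,0,0,0.002,0,0,0,0,0,0,0,0,0,0,0,0,0,0,0,0,0,0,0,0,0,0,0,0,0,0,0]' 12
python3 -c "
from h import *
s=bot.sense();print(s['wrist_force'],s['wrist_torque'],s['tool_pos'])"
```

```text
time_s: 51.0
tool_pos: [0.6536, 0.0072, 0.0963]
tool_rot: [-3.141, -0.0, 1.613]
wrist_force: [0.0, 0.1, -0.2]
opening: 0.167
time_s: 51.8
tool_pos: [0.6537, 0.0072, 0.0905]
tool_rot: [3.141, 0.0, 1.613]
wrist_force: [-0.2, 1.1, -1.1]
opening: 0.167
[-0.2197  1.0935 -1.0784] [ 0.1046 -0.1056  0.0137] [0.6537 0.0072 0.0905]
```

Free so far, so I'm continuing down, then releasing, rising and going for the third pin.

```bash

python3 -m inch '[0,0,0.003,0,0,0,0,0.003,0,0,0,0,0.003,0,0,0,0,0.003,0,0,0,0,0,0,0,0,0,0,0,0,0,0,0,0,0,0,0,0,0,0]' 12
python3 -m inch '[0,0,0.003,0,0,0,0,0.003,0,0,0,0,0.003,0,0,0,0,0.003,0,0,0,0,0,0,0,0,0,0,0,0,0,0,0,0,0,0,0,0,0,0]' 12
python3 -m inch '[0,0,0.002,0,0,0,0,0.002,0,0,0,0,0.002,0,0,0,0,0.001,0,0,0,0,0,0,0,0,0,0,0,0,0,0,0,0,0,0,0,0,0,0]' 12
```

```text
time_s: 52.6
tool_pos: [0.6538, 0.0072, 0.0786]
tool_rot: [3.141, 0.0, 1.613]
wrist_force: [-0.4, 1.1, -1.7]
opening: 0.171
time_s: 53.4
tool_pos: [0.6538, 0.0072, 0.0665]
tool_rot: [3.141, 0.0, 1.613]
wrist_force: [0.3, 0.3, -0.8]
opening: 0.168
time_s: 54.2
tool_pos: [0.6537, 0.0072, 0.0598]
tool_rot: [3.141, 0.0, 1.613]
wrist_force: [-2.5, -0.4, 4.6]
opening: 0.17
```

```bash

python3 -m inch '[0,0,0,0,0.2,0,0,0,0,0.4,0,0,0,0,0.5,0,0,0,0,0.5,0,0,-0.02,0,0.5,0,0,-0.03,0,0.5,0,0,-0.03,0,0.5,0,0,-0.02,0,0.5]' 20
python3 -m inch '[-0.0333,-0.0191,0,0,0.5,-0.0333,-0.0191,0,0,0.5,-0.0333,-0.0191,0,0,0.5,-0.0333,-0.0191,0,0,0.5,-0.0333,-0.0191,0,0,0.5,-0.0333,-0.0191,0,0,0.5,-0.0333,-0.0191,0,0,0.5,-0.0333,-0.0191,0,0,0.5]' 20
python3 -m inch '[-0.0333,-0.0191,0,0,0.5,-0.0333,-0.0191,0,0,0.5,0,0,0,0,0.5,0,0,0.02,0,0.5,0,0,0.03,0,0.5,0,0,0.03,0,0.5,0,0,0,0,0.5,0,0,0,0,0.5]' 20
python3 -c "
from h import *
s=bot.sense();p=s['tool_pos'];g=s['tool_rot'][2];print(p)
e=np.array([.4769,-.3342])-p[:2];print(np.cos(g)*e[0]+np.sin(g)*e[1],np.sin(g)*e[0]-np.cos(g)*e[1])"
```

```text
time_s: 55.0
tool_pos: [0.6545, 0.0071, 0.1616]
tool_rot: [3.139, 0.0, 1.613]
wrist_force: [-0.1, 0.7, -0.5]
opening: 0.5
time_s: 55.8
tool_pos: [0.5114, -0.2667, 0.1594]
tool_rot: [3.141, 0.0, 1.613]
wrist_force: [0.9, -0.3, -0.6]
opening: 0.497
time_s: 56.6
tool_pos: [0.4771, -0.3329, 0.0794]
tool_rot: [-3.141, -0.001, 1.613]
wrist_force: [1.1, -0.4, -0.1]
opening: 0.499
[ 0.4771 -0.3329  0.0794]
-0.001324034034366896 -0.0002172430988557923
```

```bash

python3 -m inch '[-0.001,0,0.015,0,0.5,0,0,0.01,0,0.5,0,0,0,0,0.5,0,0,0,0,0,0,0,0,0,0,0,0,0,0,0,0,0,0,0,0,0,0,0,0,0]' 20
python3 -m inch '[0,0,0,0,0,0,0,0,0,0,0,0,-0.005,0,0,0,0,-0.02,0,0,0,0,-0.025,0,0,0,0,-0.03,0,0,0,0,-0.025,0,0,0,0,0,0,0]' 20
python3 -c "
from h import *
s=bot.sense();p=s['tool_pos'];g=s['tool_rot'][2];print(s['wrist_force'],p,g,s['opening']*93)
e=np.array([.6491,.1220])-p[:2];print(np.cos(g)*e[0]+np.sin(g)*e[1],np.sin(g)*e[0]-np.cos(g)*e[1])"
```

```text
time_s: 57.4
tool_pos: [0.4771, -0.3347, 0.0548]
tool_rot: [3.141, 0.0, 1.613]
wrist_force: [-0.4, 0.6, 1.4]
opening: 0.165
time_s: 58.2
tool_pos: [0.4786, -0.3361, 0.1632]
tool_rot: [3.137, 0.005, 1.613]
wrist_force: [0.7, -0.8, -1.1]
opening: 0.166
[ 0.7352 -0.7982 -1.1455] [ 0.4786 -0.3361  0.1632] 1.6131231854680272 15.466841837829334
0.4504997701010249 0.1897602996520953
```

```bash

python3 -m inch '[0.0345,0.0147,0,0,0,0.0345,0.0147,0,0,0,0.0345,0.0147,0,0,0,0.0345,0.0147,0,0,0,0.0345,0.0147,0,0,0,0.0345,0.0147,0,0,0,0.0345,0.0147,0,0,0,0.0345,0.0147,0,0,0]' 20
python3 -m inch '[0.0345,0.0147,0,0,0,0.0345,0.0147,0,0,0,0.0345,0.0147,0,0,0,0.0345,0.0147,0,0,0,0.0345,0.0146,0,0,0,0,0,0.015,0,0,0,0,0.02,0,0,0,0,0.014,0,0]' 20
python3 -m inch '[0,0,0,0,0,0,0,0,0,0,0,0,0,0,0,0,0,0,0,0,0,0,0,0,0,0,0,0,0,0,0,0,0,0,0,0,0,0,0,0]' 20
python3 -c "
from h import *
s=bot.sense();p=s['tool_pos'];g=s['tool_rot'][2];print(s['wrist_force'],p,g,s['opening']*93)
e=np.array([.6489,.1220])-p[:2];print(np.cos(g)*e[0]+np.sin(g)*e[1],np.sin(g)*e[0]-np.cos(g)*e[1])"
```

```text
time_s: 59.0
tool_pos: [0.5823, -0.0521, 0.1578]
tool_rot: [-3.139, -0.001, 1.613]
wrist_force: [0.8, 0.1, -0.9]
opening: 0.164
time_s: 59.8
tool_pos: [0.6473, 0.1221, 0.1073]
tool_rot: [-3.138, -0.0, 1.614]
wrist_force: [-0.3, -0.3, -1.2]
opening: 0.165
time_s: 60.6
tool_pos: [0.6488, 0.1216, 0.1105]
tool_rot: [3.141, 0.0, 1.613]
wrist_force: [0.2, -0.4, -0.0]
opening: 0.169
[ 0.1678 -0.3628 -0.0235] [0.6488 0.1216 0.1105] 1.6129840443827423 15.762330953535523
0.0003613210258047932 6.866818187345975e-05
```

```bash

python3 -m inch '[0.0004,0,0.002,0,0,0,0,0.003,0,0,0,0,0.003,0,0,0,0,0.003,0,0,0,0,0.003,0,0,0,0,0.002,0,0,0,0,0.002,0,0,0,0,0.002,0,0]' 12
python3 -m inch '[0,0,0,0,0,0,0,0,0,0,0,0,0.002,0,0,0,0,0.002,0,0,0,0,0.002,0,0,0,0,0.002,0,0,0,0,0,0,0,0,0,0,0,0]' 12
```

```text
time_s: 61.4
tool_pos: [0.6489, 0.122, 0.0903]
tool_rot: [3.141, 0.0, 1.613]
wrist_force: [-0.3, -0.8, -0.4]
opening: 0.17
time_s: 62.2
tool_pos: [0.6488, 0.1221, 0.0823]
tool_rot: [-3.141, -0.0, 1.613]
wrist_force: [0.8, -0.6, -1.0]
opening: 0.166
```

```bash

python3 -m inch '[0,0,0.003,0,0,0,0,0.003,0,0,0,0,0.003,0,0,0,0,0.003,0,0,0,0,0.003,0,0,0,0,0,0,0,0,0,0,0,0,0,0,0,0,0]' 12
python3 -m inch '[0,0,0.002,0,0,0,0,0.002,0,0,0,0,0.002,0,0,0,0,0.001,0,0,0,0,0,0,0,0,0,0,0,0,0,0,0,0,0,0,0,0,0,0]' 12
```

```text
time_s: 63.0
tool_pos: [0.6488, 0.1221, 0.0675]
tool_rot: [-3.142, -0.0, 1.613]
wrist_force: [-0.0, -0.8, -1.5]
opening: 0.17
time_s: 63.8
tool_pos: [0.6488, 0.122, 0.0604]
tool_rot: [3.142, 0.0, 1.613]
wrist_force: [-0.5, 0.3, -0.6]
opening: 0.171
```

```bash

python3 -m inch '[0,0,0.001,0,0,0,0,0.001,0,0,0,0,0,0,0,0,0,0,0,0,0,0,0,0,0,0,0,0,0,0,0,0,0,0,0,0,0,0,0,0]' 12
python3 -m inch '[0,0,0,0,0.2,0,0,0,0,0.4,0,0,0,0,0.5,0,0,0,0,0.5,0,0,-0.02,0,0.5,0,0,-0.03,0,0.5,0,0,-0.03,0,0.5,0,0,-0.02,0,0.5]' 20
python3 -m inch '[-0.03,0,-0.01,0,1,-0.03,0,-0.01,0,1,-0.03,0,-0.01,0,1,-0.03,0,0,0,1,0,0,0,0,1,0,0,0,0,1,0,0,0,0,1,0,0,0,0,1]' 20
python3 - <<'E'
from h import *
s=shot("w10");print(s["tool_pos"],s["time_s"])
im=cv2.imread("pics/w10.png");a=cv2.resize(im[70:245,85:425],(800,412),interpolation=cv2.INTER_CUBIC)
cv2.imwrite("pics/w10c.png",a)
cv2.imwrite("pics/side9.png",bot.read_camera("side")[:,:,::-1]);cv2.imwrite("pics/scene9.png",bot.read_camera("scene")[:,:,::-1])
a=cv2.imread("pics/side9.png")[90:300,190:440];b=cv2.imread("pics/scene9.png")[150:310,80:430]
cv2.imwrite("pics/f.png",np.vstack([cv2.resize(a,(400,336)),]) if 0 else cv2.resize(a,(700,588),interpolation=cv2.INTER_CUBIC))
E
```

```text
time_s: 64.6
tool_pos: [0.649, 0.1221, 0.0597]
tool_rot: [3.141, 0.0, 1.613]
wrist_force: [-2.3, 0.5, 6.6]
opening: 0.171
time_s: 65.4
tool_pos: [0.6496, 0.1221, 0.1606]
tool_rot: [3.139, 0.0, 1.613]
wrist_force: [0.5, 0.3, -0.7]
opening: 0.498
time_s: 66.2
tool_pos: [0.6537, 0.0034, 0.1881]
tool_rot: [-3.141, -0.0, 1.614]
wrist_force: [0.2, 0.7, -1.1]
opening: 0.997
[0.6537 0.0034 0.1881] 66.2
```

View pics/w10c.png

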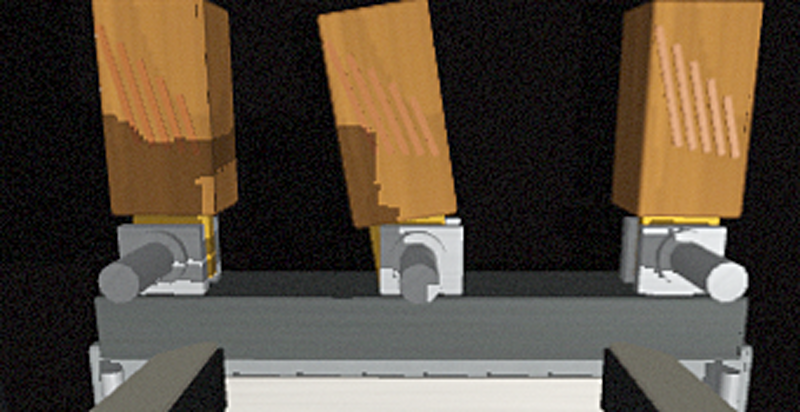

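View pics/f.png

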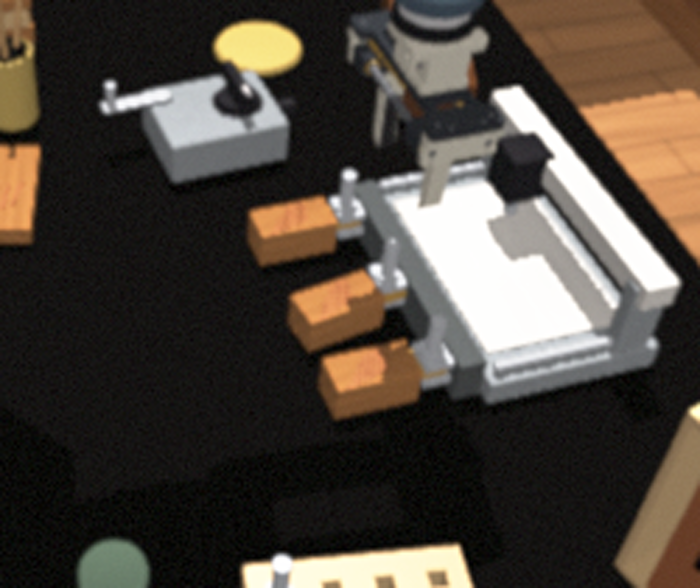

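```bash
python3 - <<'E'
from h import *
C=wcam("w10");f=340/800
def W(u,v,z=.044): return onz(C,(85+u*f,70+v*175/412),z)[:2]
for n,(l,r,bl,br) in dict(B=((355,227),(456,210),(318,15),(428,0)),C=((112,215),(215,215),(96,0),(205,0)),A=((645,217),(740,215),(650,0),(762,0))).items():
    l,r,bl,br=map(lambda q:W(*q),(l,r,bl,br));w=l-r;d=np.array([w[1],-w[0]])/np.hypot(*w);d=-d if d[0]<0 else d
    s=(l-bl)/np.hypot(*(l-bl));print(n,"width",np.hypot(*w),"yaw front",np.arctan2(d[1],d[0]),"yaw side",np.arctan2(s[1],s[0]),"front mid",(l+r)/2,"eye",(l+r)/2+.016*d, "len",np.hypot(*(l-bl)))
print(W(418,283,.092),W(425,245,.050))
E
```

```text
B width 0.04452497940261874 yaw front 0.21057198269248684 yaw side 0.19479335827977903 front mid [0.6378 0.0011] eye [0.6534 0.0045] len 0.08845412252872621
C width 0.04491382530677203 yaw front 0.04142601391965958 yaw side 0.018383464228466994 front mid [ 0.6406 -0.104 ] eye [ 0.6566 -0.1033] len 0.08814300504898866
A width 0.04146085643161457 yaw front 0.06449924185226391 yaw side 0.09544735224282039 front mid [0.6313 0.1259] eye [0.6473 0.127 ] len 0.08905042593243646
[0.6541 0.007 ] [0.6479 0.0101]
```

The final look shows all three pins seated: crop pixels (165,255), (425,245) and (680,255). The handle lies across the box and the hasp points straight out. Block B, the middle one, has been turned to about 0.2 rad. Its eye is still around the pin, so this was most likely the knock. I'll grip it and straighten it about the pin.

```bash

python3 -m inch '[0,0,0,-0.08,0.75,0,0,0,-0.079,0.75,0,-0.0204,0,0,0.75,0,-0.0204,0,0,0.75,0,-0.0205,0,0,0.75,0,0,0.03,0,0.75,0,0,0.03,0,0.75,0,0,0.02,0,0.75]' 15
python3 -m inch '[0,0,0.03,0,0.75,0,0,0.03,0,0.75,0,0,0.02,0,0.75,0,0,0.01,0,0.75,0,0,0,0,0.75,0,0,0,0,0.3,0,0,0,0,0,0,0,0,0,0]' 15
python3 -m inch '[0,0,0,0,0,0,0,0,0,0,0,0,0,0,0,0,0,0,0,0,0,0,0,0,0,0,0,0,0,0,0,0,0,0,0,0,0,0,0,0]' 15
python3 - <<'E'
from h import *
s=bot.sense();p=s['tool_pos'];y=s['tool_rot'][2]-np.pi/2
print(s['wrist_force'],s['wrist_torque'],p,s['tool_rot'],s['opening']*93)
q=p[:2].copy();eye=q+.061*np.array([np.cos(y),np.sin(y)]);print("eye",eye)
n=6;T=np.array([.654,.0072]);
for i in range(1,n+1):
    y2=y+(.042-y)*i/n;e2=eye+(T-eye)*i/n;c=e2-.061*np.array([np.cos(y2),np.sin(y2)]);d=c-q;q=c
    g=np.pi/2+y+(.042-y)*(i-1)/n;print(np.round([np.cos(g)*d[0]+np.sin(g)*d[1],np.sin(g)*d[0]-np.cos(g)*d[1],(y-.042)/n],4))
E
```

```text
time_s: 67.15
tool_pos: [0.5928, -0.0095, 0.1068]
tool_rot: [-3.14, -0.001, 1.773]
wrist_force: [-0.2, -0.4, 0.4]
opening: 0.747
time_s: 67.95
tool_pos: [0.5947, -0.0102, 0.0197]
tool_rot: [3.139, 0.001, 1.772]
wrist_force: [-0.3, -0.4, 0.4]
opening: 0.546
time_s: 68.75
tool_pos: [0.5945, -0.0102, 0.0195]
tool_rot: [3.14, 0.001, 1.772]
wrist_force: [-0.6, 0.6, 5.4]
opening: 0.493
[-0.6379  0.5892  5.4048] [0.2453 0.0228 0.0804] [ 0.5945 -0.0102  0.0195] [3.1399 0.0006 1.772 ] 45.88232054263859
eye [0.6543 0.002 ]
[0.0025 0.0002 0.0265]
[0.0025 0.0001 0.0265]
[0.0025 0.0001 0.0265]
[0.0025 0.0001 0.0265]
[0.0025 0.0001 0.0265]
[0.0025 0.     0.0265]
```

```bash

python3 -m inch '[0.0025,0,0,0.0265,0,0.0025,0,0,0.0265,0,0.0025,0,0,0.0265,0,0,0,0,0,0,0,0,0,0,0,0,0,0,0,0,0,0,0,0,0,0,0,0,0,0]' 15
python3 -m inch '[0.0025,0,0,0.0265,0,0.0025,0,0,0.0265,0,0.0025,0,0,0.0265,0,0,0,0,0,0,0,0,0,0,0,0,0,0,0,0,0,0,0,0,0,0,0,0,0,0]' 15
python3 -c "
from h import *
s=bot.sense();print(s['wrist_force'],s['wrist_torque'],s['tool_pos'],s['tool_rot'])"
```

```text
time_s: 69.55
tool_pos: [0.5936, -0.0033, 0.0195]
tool_rot: [3.139, 0.001, 1.692]
wrist_force: [0.5, -1.2, 5.3]
opening: 0.491
time_s: 70.35
tool_pos: [0.5928, 0.0042, 0.0195]
tool_rot: [3.139, 0.001, 1.613]
wrist_force: [-0.3, -1.1, 5.4]
opening: 0.495
[-0.3301 -1.075   5.3776] [-0.1288 -0.1018 -0.0458] [0.5928 0.0042 0.0195] [3.1393 0.0009 1.613 ]
```

```bash

python3 -m inch '[0,0,0,0,0.1,0,0,0,0,0.7,0,0,0,0,0.7,0,0,0,0,0.7,0,0,0,0,0.7,0,0,-0.02,0,0.7,0,0,-0.04,0,0.7,0,0,-0.04,0,0.7]' 15
python3 -m inch '[0,0.02,-0.04,0,0.7,0,0.02,-0.03,0,1,0,0.01,0,0,1,0,0,0,0,1,0,0,0,0,1,0,0,0,0,1,0,0,0,0,1,0,0,0,0,1]' 15
python3 - <<'E'
from h import *
s=shot("w11");print(s["tool_pos"],s["time_s"])
a=cv2.resize(cv2.imread("pics/w11.png")[50:245,85:425],(600,344),interpolation=cv2.INTER_CUBIC)
b=cv2.resize(bot.read_camera("side")[100:240,190:440,::-1],(450,252),interpolation=cv2.INTER_CUBIC)
cv2.imwrite("pics/g.png",np.vstack([a,np.pad(b,((0,0),(0,150),(0,0)))]))
E
```

```text
time_s: 71.15
tool_pos: [0.5908, 0.005, 0.1184]
tool_rot: [-3.139, -0.001, 1.613]
wrist_force: [0.9, 0.4, 0.3]
opening: 0.702
time_s: 71.95
tool_pos: [0.6411, 0.0069, 0.1877]
tool_rot: [-3.14, -0.0, 1.613]
wrist_force: [-0.6, 0.0, 0.7]
opening: 1.0
[0.6411 0.0069 0.1877] 71.95
```

View pics/g.png

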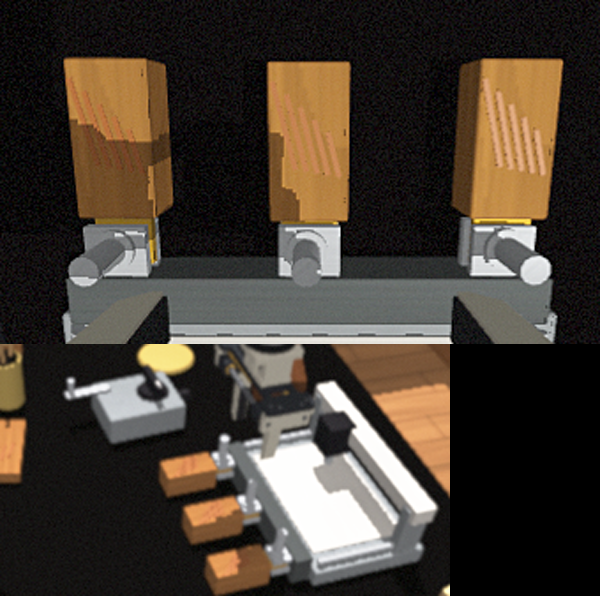

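All three blocks now stand straight, with the pins seated at (115,245), (308,248) and (510,248). The handle lies across the box and the hasp is out. The gripper touches nothing, so I'm handing in.

```bash
python3 -c "
from plant import bot
print(bot.hand_in(),bot.sense()['time_s'])"
```

```text
the job is handed in; nothing more can be done
the job is handed in; nothing more can be done
```

I finished the job and handed it in at about 72 s of robot time. The isolator handle was turned clockwise to its stop first, then the hasp was swung out to its stop. After that, all three tabbed blocks went into yokes 0, 1 and 2 and were pinned.

**Final checks:**
- **Isolator:** the last pictures show the handle across the box and the hasp sticking straight out. I felt both stops, about 0.6 N m on the handle and 16 N on the hasp.
- **Pins:** each one went down freely and stopped when its collar met the ear, at 5–7 N. The last pictures show all three seated and the gripper touching nothing.
- **Left alone:** I did not touch the blue look-alike, the carved block or the other objects on the table. The fourth pin is still in the rack.

**What disagreed:**
- **Camera offset:** the wrist camera read about 2 mm off in y against the gripper, so I corrected for that when placing the pins.
- **Middle block:** after all the pins were in, the middle block was found turned by about 0.16 rad, most likely the expected knock. Its eye then measured 2.5–5 mm from the hole centre, against about 4.5 mm of total play. I gripped it and straightened it about its pin, which took no noticeable force. I did not tug it to confirm the pin is through its eye, but the measured position leaves no other place for the pin.

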